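Turn the backward cell round in the sloped battery tester

ROBOT

A 7-joint arm with a two-finger parallel gripper is mounted at the origin on the work surface; the furniture and walls round the work are solid. World frame = base frame: x ahead of the robot, y to its left, z up, the work surface at z = 0. Lengths are in m, angles in rad, forces in N, time in s.
With the tool pointing down it reaches from about 0.425 to 0.925 m from the base axis. Payload 6.8 kg.
Tool frame: the origin (TCP) lies at the very end of the fingers, on their centre line; the grasp point (between the pads) lies grasp_offset behind it (grasp_offset is the distance from the TCP to the grasp point, in m); z points along the fingers, y is the direction in which the jaws open and shut (so a half turn about z gives the same grasp; the last joint's range is limited). The gripper opens to 85 mm and grips with 20 to 120 N. Pads are 22 mm wide; open, the fingers measure 114 mm over their backs; the gripper's body (76 mm by 85 mm) begins 54 mm behind the grasp point. The pads swing forward as they close: fully open they stand 13 mm farther back than shut.
Start: joints at [-1.3, 0.477, 0.022, 1.555, -0.011, 1.109, -0.083], TCP at [0.25, 0.627, 0.231] pointing down, gripper open.
Joint ranges: [-2.96, 2.96], [-0.34, 2.1], [-1.41, 1.46], [0.24, 2.44], [-1.37, 4.51], [0.17, 1.92], [-2.96, 2.96]. Speed limits (rad/s): [2.39, 2.39, 3.14, 3.14, 3.14, 3.14, 3.14].

INTERFACE

Orientations are given as a unit quaternion [w, x, y, z].
In Python, from station import * gives the robot as it stands.
- The arm moves only by the shell command python3 -m handwheel 'ROWS' [FORCE]. ROWS is JSON, one flat list of numbers, 7 for each row, row after row: the shift along the world's x, y, z in cm, then the turn, a rotation vector about the world's x, y, z in degrees, then the opening, from 0 (shut) to 1 (fully open). In form: [tx, ty, tz, ax, ay, az, fingers, tx, ty, tz, ax, ay, az, fingers, ...]. A call has 1 to 8 rows; each row is the pose to reach, as a shift and turn from the pose measured when the call began; what a row does not reach only later rows make up. A row lasts 1/12 s, in which the tool goes at most 41.7 mm and 7.16 degrees, less where a joint would pass 70% of its speed; a pose out of reach is approached as far as the arm can. A call with a gripper value outside its range is refused whole. The fingers move at their own pace and stop on an object; FORCE is the grip in N (left out, the last holds). Time passes only in rows, so rows that repeat a pose let the fingers close. It gives the time, the measured TCP pose, the force and the opening at its end, in the units of the state.
- get_obs(): the state, without advancing time (a new reading comes with each control period).
- read_camera(name): name is "scene" or "top"; returns the picture (400x640x3 uint8, red, green, blue); there is no depth.
- camera_info(name): a dict with "fx", "fy", "cx", "cy" (pixels), "k1" (the pictures are not rectified: a ray, as slopes to the right and down, at radius r is drawn at 1 + k1 r^2 times it, then the intrinsics apply), "R" (3x3) and "t" (3): a world point X has camera coordinates R X + t. Camera axes: x right, y down, z forward; pixel columns grow to the right and rows downward; lengths in m; the calibration is good to about 2 mm. A picture is of the moment at which its call begins. camera_info takes no time and is no camera call.
- hand_in(): hands the job in, once; it reports no verdict.
The state is a dict: "t": time; "q": joint angles; "joint_vel": joint speeds; "joint_torque": joint torques, N m; "eef_pos": TCP position; "tool_rot": TCP orientation; "contact_force": force on the tool from outside, world axes, zero at the start; "torque": the same for the moment, N m; "gripper_width": opening from 0.0 (shut) to 1.0 (fully open).
Only numpy, scipy, OpenCV 4.12 (cv2) and the standard library are available. Lean on these libraries where they do the work, as an engineer would, in place of code of your own. Each camera call takes 0.05 s, during which the arm holds its last target. There are 200 camera calls.

TASK

One of the two cells in the sloped battery tester was put in backwards, with its nub end against the coil spring under the hood. Take that cell out, turn it end for end and put it back into its bay, flat end against the spring and nub on the brass plate, lying fully home in its trough; let go of it. Leave the other cell seated and do not shove the card box or the keys about.

Things in the scene. Friction and masses are not known exactly. Their poses are not given: they have to be found in the camera images.
- tester: grey wedge-shaped battery tester, fixed, 85 mm deep, 132 wide. Origin on the table; x level towards its high back, y left, z up. The face rises towards +x at 35 deg: u = (cos35,0,sin35) up-slope, w = (-sin35,0,cos35) off the slope. Two like bays at y = +30 and -30; (u,w) in mm count from the trough floor's mid point, 45 mm above the table at x = 0. Floor 17 wide, 8 mm proud of the face.
- left_bay (a point): middle of a seated cell in the left bay (y +30): u 0, w 8.4. Axes as the tester's (level, not sloped). No side walls from u -20 to +17, so fingers can pass beside the cell down to w -6. The hood blocks straight lifting: push the cell up-slope 3 to 4 mm against the spring, raise its lower end about 15 deg, draw it out down-slope and up. The reverse puts it in.
- right_bay (a point): middle of a seated cell in the right bay (y -30), which is like the left one: u 0, w 8.4. Axes as the tester's (level, not sloped).
- left_contact (a point): centre of the face of the left bay's brass plate at the lower end: u -25.3, w 8.3. The plate sits on an end wall whose top is w 9.5; cheeks beside it from u -29 to -20, 18.9 mm apart, tops w 6.
- right_contact (a point): the same point of the right bay's brass plate.
- left_spring_end (a point): centre of a seated cell's upper end in the left bay: u 25.1, w 8.3. Pocket: cheeks u 17 to 38, 18.9 mm apart; hood u 19 to 38, underside w 21, top w 24. A flat steel plate on a coil spring (14 wide, w 0.5 to 17.5) slides along u: face at 21.7 with no cell, 25.2 seated, 30.2 at its stop; it pushes down-slope with 3, 5 and 8 N there.
- right_spring_end (a point): the same point of the right bay, with a like pocket, hood and spring.
- cell_one: small round battery, red with a white end, nub at the red end, flat at the white; solid body 50.3 mm long, 16.7 mm across (looks a little thinner), 15 to 35 g. Origin on the underside at mid length, 7.1 mm off its axis; y runs along it to the flat (white) end, z from the underside to the axis. This is the one that lies backwards at the start, in either bay.
- cell_one_nub (a point): centre of the nub (+) end face of cell_one, on its axis, 25 mm from its middle.
- cell_one_flat (a point): centre of the flat (-) end face of cell_one, on its axis, 25 mm from its middle.
- cell_one_mid (a point): middle of cell_one, on its axis.
- cell_two: small round battery, red with a white end, nub at the red end, flat at the white; solid body 50.3 mm long, 16.7 mm across (looks a little thinner), 15 to 35 g. Origin on the underside at mid length, 7.1 mm off its axis; y runs along it to the flat (white) end, z from the underside to the axis. This one lies the right way round in the other bay; leave it there.
- cell_two_nub (a point): centre of the nub end face of cell_two.
- cell_two_flat (a point): centre of the flat end face of cell_two.
- carton: plain brown card box, 104 x 146 x 58 mm; bystander. Origin under its middle, y along its length.
- keys: bunch of keys with a black car key and an orange tag, about 126 x 130 x 28 mm; bystander. Origin under its middle.
Mind the look-alikes: they are no part of the job. What is shaped like the cell_one but black or orange is not meant.

How it is judged:
By the outcome, as a careful person would: the job done as asked, in the order asked, and still so for the second after the job is handed in, with the robot touching nothing.
It also fails if it takes over 45 s, if anything falls off the work surface, if the arm or the gripper's body presses on something with over 40 N, if the wrist force passes 120 N, or if a joint passes its speed limit or range.

## Working session

There is one attempt and no reset: what is moved stays moved. The work goes in short steps, Python scripts to look and compute and a shell command to move; the robot and the scene stay as the last step left them, time stands still between calls to the robot, and variables do not carry over. Pictures are saved under pics/ and viewed, on a budget of 10 in all, crops included, one or two more only if the job needs it, and the job is handed in when it is done.

```bash
ls; mkdir -p pics; python3 - <<'E'
from station import *
import cv2
o=get_obs();print({k:o[k] for k in('t','eef_pos','tool_rot','gripper_width')})
try: print(grasp_offset)
except Exception as e: print(e)
for n in('scene','top'):
    im=read_camera(n);cv2.imwrite(f'pics/{n}0.png',im[:,:,::-1]);c=camera_info(n);print(n,c)
E
```

```text
pics
{'t': 0.0, 'eef_pos': array([0.24942892, 0.62661791, 0.23033668]), 'tool_rot': array([-8.54208933e-05,  1.88260398e-01,  9.82118756e-01, -8.74323218e-04]), 'gripper_width': 1.0008526154467372}
0.0187
scene {'fx': 509.4410404037522, 'fy': 509.4410404037522, 'cx': 318.8681493420551, 'cy': 197.95463281258574, 'k1': -0.10760642914246041, 'R': array([[-0.69687701, -0.71713616, -0.0088409 ],
       [-0.37569619,  0.37552769, -0.84724927],
       [ 0.61091309, -0.58710704, -0.53112194]]), 't': array([0.52942668, 0.12249018, 0.96511924])}
top {'fx': 421.19593902229514, 'fy': 421.19593902229514, 'cx': 322.94815029006367, 'cy': 202.6700972893116, 'k1': -0.08174642256029573, 'R': array([[-0.00914076, -0.99981132,  0.01713956],
       [-0.99454965,  0.00730968, -0.10400756],
       [ 0.10386265, -0.01799685, -0.99442881]]), 't': array([0.28056259, 0.45930013, 1.1222859 ])}
```

View pics/scene0.png

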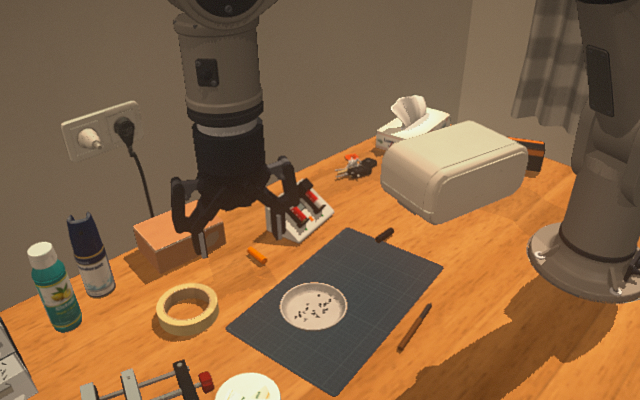

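View pics/top0.png

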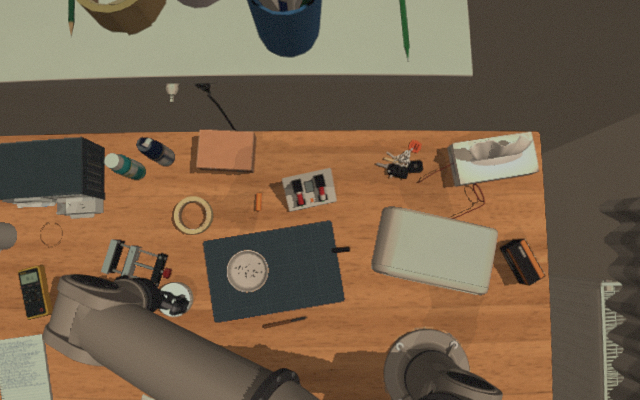

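```bash
python3 - <<'E'
import cv2,numpy as np
t=cv2.imread('pics/top0.png')[160:220,270:350];s=cv2.imread('pics/scene0.png')[170:250,250:350]
t=cv2.resize(t,(800,600),interpolation=cv2.INTER_CUBIC)[:, :]
t=cv2.resize(t,(400,300));s=cv2.resize(s,None,fx=5,fy=5,interpolation=cv2.INTER_CUBIC)
t=cv2.resize(cv2.imread('pics/top0.png')[165:215,275:345],None,fx=4.2,fy=4.2,interpolation=cv2.INTER_CUBIC)
c=np.zeros((400,800,3),np.uint8);c[:400,:500]=s;c[:210,505:799]=t[:,:294];cv2.imwrite('pics/crop0.png',c)
E
```

```text
(no output)
```

View pics/crop0.png

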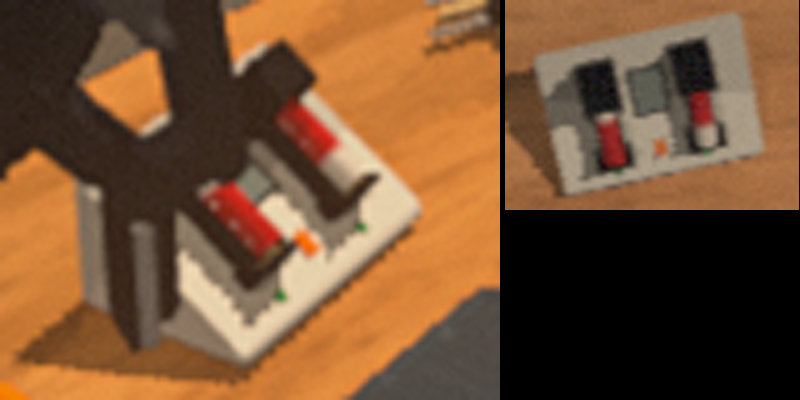

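The top view shows two red cells. The left one (top px ~(300,195)) has its white end under the hood and red on the plate, so it is the right way round. The right one (~(322,192)) has its white end at the lower plate, so it is backwards and is cell_one. The orange (258,202) and black (342,250) cylinders are look-alikes.

```bash
cat >h.py <<'E'
from station import *
import numpy as np, cv2
from scipy.spatial.transform import Rotation as Rn
def ray(n,p):
    c=camera_info(n);K=np.array([[c['fx'],0,c['cx']],[0,c['fy'],c['cy']],[0,0,1]])
    d=np.array([c['k1'],0,0,0,0.]);x=cv2.undistortPoints(np.array([[p]],float),K,d)[0,0]
    R=np.array(c['R']);t=np.array(c['t']);return -R.T@t,R.T@np.array([*x,1])
def onz(n,p,z):
    o,d=ray(n,p);return o+d*(z-o[2])/d[2]
def proj(n,X):
    c=camera_info(n);K=np.array([[c['fx'],0,c['cx']],[0,c['fy'],c['cy']],[0,0,1]])
    R=np.array(c['R']);return cv2.projectPoints(np.array([X],float),cv2.Rodrigues(R)[0],np.array(c['t']),K,np.array([c['k1'],0,0,0,0.]))[0][0,0]
E
python3 - <<'E'
from h import *
im=cv2.imread('pics/top0.png')
hsv=cv2.cvtColor(im,cv2.COLOR_BGR2HSV)
x0,y0=275,160;sub=hsv[y0:220,x0:345]
red=((sub[...,0]<6)|(sub[...,0]>172))&(sub[...,1]>150)&(sub[...,2]>90)
n,l,st,ce=cv2.connectedComponentsWithStats(red.astype(np.uint8))
for i in range(1,n):
    if st[i,4]>8: print('red',st[i],ce[i]+[x0,y0])
g=(sub[...,1]<70).astype(np.uint8)
g=cv2.morphologyEx(g,cv2.MORPH_OPEN,np.ones((3,3)))
cs=cv2.findContours(g,0,2)[0]
c=max(cs,key=cv2.contourArea);h=cv2.convexHull(c)
print(cv2.contourArea(h),(cv2.minAreaRect(h)))
a=cv2.approxPolyDP(h,3,True)[:,0]+[x0,y0];print(a.tolist())
# corners estimated from crop
for nm,(X,Y),z in (('FL',(567,193),.0055),('FR',(762,150),.0055),('BR',(740,13),.065),('BL',(535,55),.065)):
    p=(275+(X-505)/4.2-.4,165+Y/4.2-.4);print(nm,p,onz('top',p,z)[:2])
E
```

```text
red [44 27  5  8 30] [321.36666667 190.3       ]
red [22 34  7 10 48] [300.1875 198.8125]
1611.5 ((34.21062469482422, 29.391427993774414), (33.76410675048828, 48.906063079833984), 77.6609115600586)
[[329, 169], [335, 200], [289, 210], [283, 179]]
FL (289.3619047619048, 210.55238095238096) [0.4421876  0.36892312]
FR (335.7904761904762, 200.31428571428572) [0.46954445 0.24100095]
BR (330.552380952381, 167.6952380952381) [0.54964674 0.2566471 ]
BL (281.7428571428572, 177.6952380952381) [0.52380874 0.38519044]
```

```bash
cat >>h.py <<'E'
P=dict(c=np.array([.4963,.3129]),yaw=11.6)
def T(): return Rn.from_euler('z',P['yaw'],degrees=True)
def tw(u,v,w):  # tester (u,v,w in mm) -> world
    s,c=np.sin(np.radians(35)),np.cos(np.radians(35))
    return T().apply([u*c/1e3-w*s/1e3,v/1e3,.045+(u*s+w*c)/1e3])+[*P['c'],0]
def uvw(X):
    p=T().inv().apply(np.array(X)-[*P['c'],0])-[0,0,.045];s,c=np.sin(np.radians(35)),np.cos(np.radians(35))
    return np.array([c*p[0]+s*p[2],p[1],-s*p[0]+c*p[2]])*1e3
def tool(tilt=0,flip=False): # tool z=-w, y=+tester y (or -), tilt deg about tester +y
    s,c=np.sin(np.radians(35)),np.cos(np.radians(35))
    w=np.array([-s,0,c]);y=np.array([0,-1. if flip else 1.,0]);z=-w
    return T()*Rn.from_euler('y',tilt,degrees=True)*Rn.from_matrix(np.column_stack([np.cross(y,z),y,z]))
def cur():
    o=get_obs();q=np.array(o['tool_rot']);return np.array(o['eef_pos']),Rn.from_quat(q[[1,2,3,0]]),o
def delta(X,R):
    p,r,o=cur();return np.round((X-p)*100,2),np.round(np.degrees((R*r.inv()).as_rotvec()),2)
E
python3 - <<'E'
from h import *
for f in(0,1): print(delta(tw(0,-30,90),tool(0,f)))
print(T().apply([np.cos(.611),0,np.sin(.611)]),T().apply([-np.sin(.611),0,np.cos(.611)]),T().apply([0,1,0]),tw(0,-30,8.4))
E
```

```text
(array([ 20.23, -35.35, -11.17]), array([ -3.03, -35.35,  32.28]))
(array([ 20.23, -35.35, -11.17]), array([  46.18,   -4.2 , -140.87]))
[0.80234534 0.16469785 0.57368682] [-0.56196941 -0.11535575  0.81907474] [-0.20107792  0.97957525  0.        ] [0.4976127  0.28254394 0.05188088]
```

```bash
python3 -m handwheel '[2,-4,0,0,-4.5,4,1, 4,-8,0,-1,-9,8,0.8, 6,-12,0,-1,-13,12,0.6, 8,-16,0,-2,-18,16,0.4, 10,-20,0,-2,-22,20,0.4, 12,-24,0,-2,-27,24,0.4, 14,-27,0,-3,-31,28,0.4, 16,-30,-2,-3,-35,32,0.4]' 60
python3 - <<'E'
from h import *
p,r,o=cur();print(o['q'].round(2),uvw(p),delta(tw(0,-30,90),tool(0,0)))
im=read_camera('scene');cv2.imwrite('pics/s1.png',cv2.cvtColor(im,4))
cv2.imwrite('pics/s1c.png',cv2.resize(cv2.cvtColor(im,4)[150:270,220:380],None,fx=5,fy=5,interpolation=cv2.INTER_CUBIC))
E
```

```text
t: 0.77
eef_pos: [0.4026, 0.3381, 0.2184]
tool_rot: [0.295, -0.091, 0.951, 0.031]
contact_force: [3.4, -0.1, 0.3]
gripper_width: 0.398
[-1.28  0.07  0.19  2.31  0.93  0.57 -0.1 ] [ 28.4112904   43.48902553 191.74762579] (array([ 4.91, -6.49, -9.96]), array([-0.16, -0.51,  0.62]))
```

View pics/s1c.png

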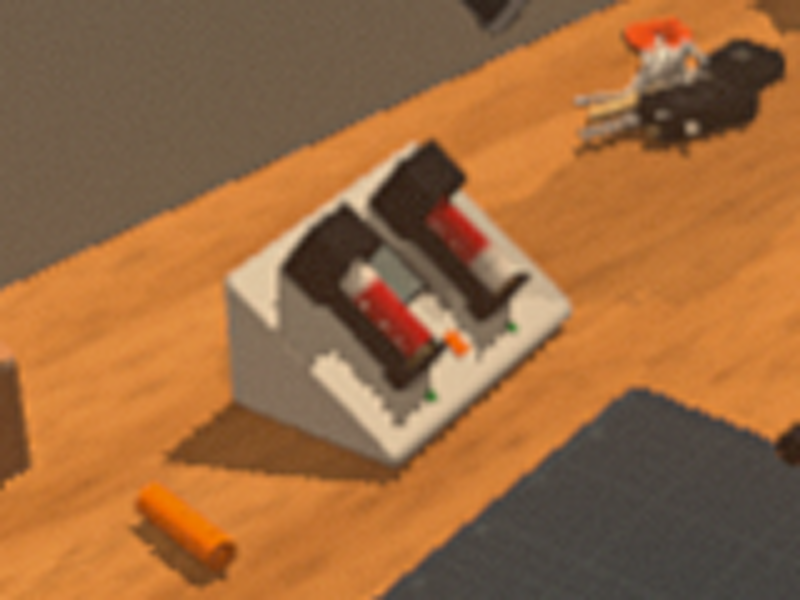

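```bash
python3 - <<'E'
from h import *
for nm,(X,Y),z,l in (('FL0',(395,465),0.0,(-.0425,.066)),('FR',(572,305),.0055,(-.0425,-.066)),('BR',(415,143),.065,(.0425,-.066)),('BL',(229,277),.065,(.0425,.066)),('BL0',(235,402),0,(.0425,.066))):
    p=(220+X/5-.4,150+Y/5-.4);W=T().apply([*l,z])+[*P['c'],0]
    print(nm,np.round(onz('scene',p,z)[:2],4),W[:2].round(4))
# red centroids vs prediction
for n,f in(('scene','s1'),('top','top0')):
    h=cv2.cvtColor(cv2.imread(f'pics/{f}.png'),cv2.COLOR_BGR2HSV)
    m=((h[...,0]<6)|(h[...,0]>172))&(h[...,1]>150)&(h[...,2]>90)
    N,l,st,ce=cv2.connectedComponentsWithStats(m.astype(np.uint8))
    for i in range(1,N):
        if st[i,4]>15 and 280<ce[i][0]<350: print(n,st[i],ce[i].round(1))
    for v in(30,-30): print(n,v,[proj(n,tw(u,v,16)).round(1).tolist() for u in(-24,0,17)])
E
```

```text
FL0 [0.447  0.3608] [0.4414 0.369 ]
FR [0.4726 0.2327] [0.4679 0.2397]
BR [0.5487 0.254 ] [0.5512 0.2568]
BL [0.522  0.3805] [0.5247 0.3861]
BL0 [0.5265 0.3791] [0.5247 0.3861]
scene [306 190  11  12  66] [311.2 195.5]
scene [291 206  15  15  89] [298.7 213. ]
scene 30 [[301.9, 216.7], [293.8, 208.0], [288.1, 201.9]]
scene -30 [[318.6, 203.2], [310.8, 194.9], [305.3, 189.1]]
top [319 187   5   8  30] [321.4 190.3]
top [297 194   7  10  48] [300.2 198.8]
top 30 [[300.6, 201.8], [298.9, 194.0], [297.7, 188.3]]
top -30 [[322.7, 197.1], [321.2, 189.3], [320.2, 183.6]]
```

```bash
sed -i 's/\[.4963,.3129\]/[.497,.3095]/' h.py; python3 - <<'E'
from h import *
print(delta(tw(0,-30,60),tool(0,0)))
E
```

```text
(array([  6.64,  -5.31, -11.76]), array([ 0.71, -0.48,  0.7 ]))
```

```bash
python3 -m handwheel '[2,-1.5,-2,0,0,0,0.4, 4,-3.5,-5,0,0,0.7,0.4, 6,-5,-8,0.7,-0.5,0.7,0.4, 6.6,-5.3,-11,0.7,-0.5,0.7,0.4, 6.64,-5.31,-11.76,0.7,-0.5,0.7,0.4, 6.64,-5.31,-11.76,0.7,-0.5,0.7,0.4]'
python3 - <<'E'
from h import *
p,r,o=cur();print(o['q'].round(2),uvw(p),delta(tw(0,-30,60),tool(0,0)))
out=[]
for n in('scene','top'):
    im=cv2.cvtColor(read_camera(n),4);cv2.imwrite(f'pics/{n}2.png',im)
    q=proj(n,p);print(n,q)
    a,b=int(q[0])-32,int(q[1])-32
    c=cv2.resize(im[b:b+64,a:a+64],(400,400),interpolation=cv2.INTER_CUBIC)
    for s in(-1,1):
        for X in(r.apply([0,s*.017,0])+p,):
            k=(proj(n,X)-[a,b]+.5)*6.25;cv2.circle(c,(int(k[0]),int(k[1])),3,(0,255,0),-1)
    out.append(c)
cv2.imwrite('pics/c2.png',np.hstack(out))
E
```

```text
t: 1.32
eef_pos: [0.4697, 0.2735, 0.0933]
tool_rot: [0.299, -0.096, 0.949, 0.03]
contact_force: [0.1, 1.1, 1.1]
gripper_width: 0.402
[-1.04  0.35  0.21  2.41  1.95  0.31 -0.98] [ -0.1219633  -29.8221985   59.08470882] (array([-0.04, -0.03,  0.08]), array([-0.02,  0.02,  0.01]))
scene [321.39809096 183.11253036]
top [324.70143686 196.56842956]
```

View pics/c2.png

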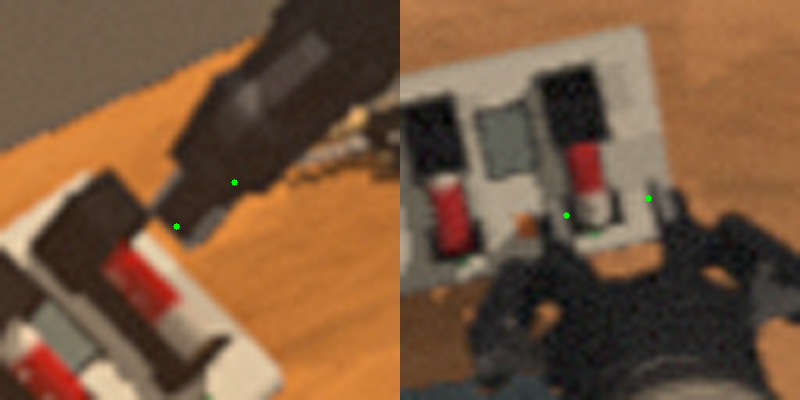

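Checked against the gripper: in the top view my projected pad dots straddle the pads evenly, while the scene view shows the finger about 3 px to the right. I trust the top view laterally and set y to about 0.3115.

```bash
sed -i 's/\[.497,.3095\]/[.497,.3115]/' h.py; python3 - <<'E'
from h import *
for w in(40,20,4): print(delta(tw(-1,-30,w),tool(0,0)))
E
```

```text
(array([ 1.09,  0.63, -1.43]), array([ 0.25, -0.17,  0.08]))
(array([ 2.22,  0.86, -3.06]), array([ 0.25, -0.17,  0.08]))
(array([ 3.12,  1.05, -4.37]), array([ 0.25, -0.17,  0.08]))
```

```bash
python3 -m handwheel '[0.2,0.3,0,0,0,0,0.4, 1.09,0.63,-1.43,0.25,-0.17,0,0.4, 1.6,0.75,-2.2,0.25,-0.17,0,0.4, 2.22,0.86,-3.06,0.25,-0.17,0,0.4, 2.7,0.95,-3.7,0.25,-0.17,0,0.4, 3.12,1.05,-4.37,0.25,-0.17,0,0.4, 3.12,1.05,-4.37,0.25,-0.17,0,0.4, 3.12,1.05,-4.37,0.25,-0.17,0,0.4]' 25
python3 - <<'E'
from h import *
p,r,o=cur();print(o['q'].round(2),uvw(p),o['contact_force'],delta(tw(-1,-30,3),tool(0,0)))
out=[]
for n in('scene','top'):
    im=cv2.cvtColor(read_camera(n),4);cv2.imwrite(f'pics/{n}3.png',im)
    q=proj(n,p);a,b=int(q[0])-32,int(q[1])-32
    out.append(cv2.resize(im[b:b+64,a:a+64],(400,400),interpolation=cv2.INTER_CUBIC))
cv2.imwrite('pics/c3.png',np.hstack(out))
E
```

```text
t: 2.08
eef_pos: [0.5004, 0.2822, 0.0487]
tool_rot: [0.3, -0.096, 0.949, 0.03]
contact_force: [0.4, 1.3, 0.4]
gripper_width: 0.398
[-0.88  0.49  0.08  2.35  2.17  0.37 -1.17] [ 1.64082695e-02 -2.93524260e+01  4.49609803e+00] [0.37415994 1.25721014 0.43632909] (array([ 0.02, -0.06, -0.18]), array([-0.  ,  0.07,  0.09]))
```

View pics/c3.png

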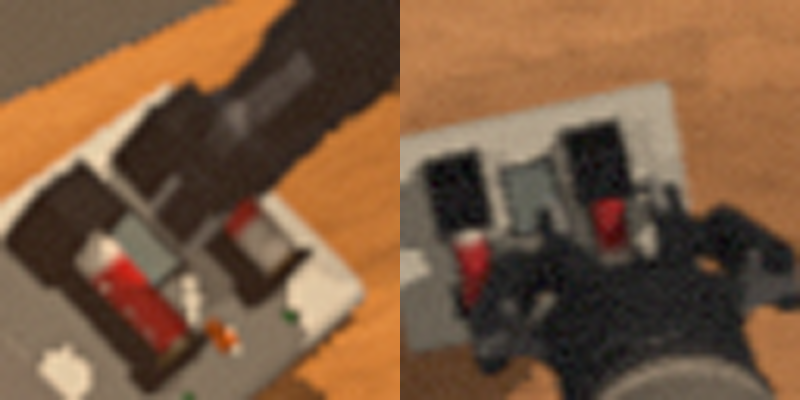

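The fingers straddle the right cell evenly: in the top crop the cell is at x≈607, between pads at about 556 and 655. Next: lower slightly and close lightly.

```bash
python3 -m handwheel '[0.02,0,-0.2,0,0,0,0.4, 0.02,0,-0.2,0,0,0,0.3, 0.02,0,-0.2,0,0,0,0.2, 0.02,0,-0.2,0,0,0,0, 0.02,0,-0.2,0,0,0,0, 0.02,0,-0.2,0,0,0,0, 0.02,0,-0.2,0,0,0,0, 0.02,0,-0.2,0,0,0,0]' 25
python3 - <<'E'
from h import *
p,r,o=cur();print(o['q'].round(2),uvw(p),'F tester',T().inv().apply(o['contact_force']),o['torque'],o['gripper_width'])
E
```

```text
t: 2.85
eef_pos: [0.5002, 0.2823, 0.0471]
tool_rot: [0.3, -0.096, 0.949, 0.031]
contact_force: [-3.3, -0.0, 5.7]
gripper_width: 0.185
[-0.87  0.49  0.07  2.36  2.18  0.38 -1.18] [ -1.07780008 -29.28392634   3.32632304] F tester [-3.27962976  0.66805699  5.65190447] [-0.18058736  0.41757947  0.0230727 ] 0.18465987150338573
```

```bash
cat >>h.py <<'E'
import json,os
def save0():
    p,r,o=cur();json.dump([p.tolist(),r.as_quat().tolist()],open('seat.json','w'))
def cellgoal(cu,cw,tilt,flip=False,cv=0,ref='seat.json'):
    """delta rows for cell centre at (cu,cw) mm, tilt deg; seat pose recorded with cell at (0,8.4)"""
    p0,q0=json.load(open(ref));R0=Rn.from_quat(q0);p0=np.array(p0);Y=T().apply([0,1,0])
    s,c=np.sin(np.radians(35)),np.cos(np.radians(35));U=T().apply([c,0,s]);W=T().apply([-s,0,c])
    C0=p0-R0.apply([0,0,1])*(-1)*0  # tcp
    d=uvw(p0);d=np.array([d[0]-UO,0,d[2]-8.4-WO])/1e3  # tcp rel. cell
    Cw=p0-U*d[0]-W*d[2]
    dv=U*d[0]+W*d[2]
    Q=Rn.from_rotvec(Y*np.radians(tilt))
    if flip: Q=Q*Rn.from_rotvec(W*np.pi)
    X=Cw+U*cu/1e3+W*(cw-8.4)/1e3+Y*cv/1e3+Q.apply(dv)
    return delta(X,Q*R0)
UO,WO=0,0   # offsets of my frame: u, w of the bay origin in my frame
E
python3 - <<'E'
from h import *
save0()
for g in((3.5,8.8,0),(3.1,12.1,7.5),(2.7,15.2,15),(-5,17.3,15),(-15,20,15),(-30,24,15),(-40,60,10)): print(g,*[x.tolist() for x in cellgoal(*g)])
E
```

```text
(3.5, 8.8, 0) [0.26, 0.05, 0.23] [0.0, 0.0, 0.0]
(3.1, 12.1, 7.5) [-0.02, -0.0, 0.46] [-1.51, 7.35, -0.0]
(2.7, 15.2, 15) [-0.29, -0.06, 0.68] [-3.02, 14.69, 0.0]
(-5, 17.3, 15) [-1.03, -0.21, 0.41] [-3.02, 14.69, 0.0]
(-15, 20, 15) [-1.98, -0.41, 0.05] [-3.02, 14.69, 0.0]
(-30, 24, 15) [-3.41, -0.7, -0.48] [-3.02, 14.69, 0.0]
(-40, 60, 10) [-6.19, -1.27, 1.9] [-2.01, 9.8, 0.0]
```

```bash
python3 -m handwheel '[0,0,0,0,0,0,0, 0,0,0,0,0,0,0, 0.13,0.03,0.12,0,0,0,0, 0.26,0.05,0.23,0,0,0,0, 0.3,0.06,0.26,0,0,0,0, 0.3,0.06,0.26,0,0,0,0]' 70
python3 - <<'E'
from h import *
p,r,o=cur();print(uvw(p),'F tester',T().inv().apply(o['contact_force']),o['gripper_width'])
for g in((3.5,8.8,0),(3.1,12.1,7.5),(2.7,15.2,15),(-5,17.3,15),(-15,20,15),(-30,24,15),(-40,60,10)): print(g,*[x.tolist() for x in cellgoal(*g)])
E
```

```text
t: 3.35
eef_pos: [0.5001, 0.2822, 0.0474]
tool_rot: [0.297, -0.097, 0.95, 0.03]
contact_force: [-6.1, 0.0, -6.0]
gripper_width: 0.167
[ -0.96940156 -29.30825446   3.64128763] F tester [-5.99030875  1.23589245 -6.01275507] 0.16663027892247248
(3.5, 8.8, 0) [0.27, 0.06, 0.2] [0.13, -0.39, -0.11]
(3.1, 12.1, 7.5) [-0.01, -0.0, 0.43] [-1.39, 6.95, -0.12]
(2.7, 15.2, 15) [-0.28, -0.06, 0.64] [-2.9, 14.3, -0.12]
(-5, 17.3, 15) [-1.02, -0.21, 0.37] [-2.9, 14.3, -0.12]
(-15, 20, 15) [-1.97, -0.4, 0.02] [-2.9, 14.3, -0.12]
(-30, 24, 15) [-3.4, -0.7, -0.51] [-2.9, 14.3, -0.12]
(-40, 60, 10) [-6.18, -1.27, 1.87] [-1.89, 9.4, -0.12]
```

```bash
python3 -m handwheel '[0.2,0.04,0.16,0,0,0,0, 0.35,0.07,0.27,0,0,0,0, 0.5,0.1,0.38,0,0,0,0, 0.5,0.1,0.38,0,0,0,0]' 
python3 - <<'E'
from h import *
p,r,o=cur();F=T().inv().apply(o['contact_force']);s,c=np.sin(.611),np.cos(.611);print(uvw(p),'Fu,v,w',c*F[0]+s*F[2],F[1],-s*F[0]+c*F[2],o['torque'],o['gripper_width'])
E
```

```text
t: 3.68
eef_pos: [0.5001, 0.2822, 0.0476]
tool_rot: [0.291, -0.099, 0.951, 0.029]
contact_force: [-7.8, 0.6, -14.7]
gripper_width: 0.17
[ -0.81478438 -29.35446558   3.7750191 ] Fu,v,w -14.549633948709246 2.1201154223041065 -7.718314382638933 [-0.37928138  3.72129336  0.21035825] 0.1702685093202573
```

The push meets 14 N without moving, so the tips are probably pinching the floor block. I will re-grip higher.

```bash
python3 -m handwheel '[0,0,0,0,0,0,0.4, 0,0,0,0,0,0,0.4, -0.23,-0.05,0.33,0,1,0,0.4, -0.23,-0.05,0.33,0,1,0,0.4]' 
python3 - <<'E'
from h import *
print(uvw(cur()[0]),cur()[2]['contact_force'],uvw(tw(0,0,0)),delta(tw(-1,-29.3,7),tool(0,0)))
im=cv2.cvtColor(read_camera('scene'),4);cv2.imwrite('pics/s4.png',im)
cv2.imwrite('pics/s4c.png',cv2.resize(im[155:235,275:355],None,fx=7,fy=7,interpolation=cv2.INTER_CUBIC))
E
```

```text
t: 4.02
eef_pos: [0.5002, 0.2821, 0.0528]
tool_rot: [0.285, -0.098, 0.953, 0.031]
contact_force: [0.7, -0.3, 0.2]
gripper_width: 0.401
[  2.2187128  -29.39644313   7.9922977 ] [ 0.68437427 -0.27936274  0.21331078] [0. 0. 0.] (array([-0.2 , -0.03, -0.27]), array([ 0.17, -1.72, -0.15]))
```

View pics/s4c.png

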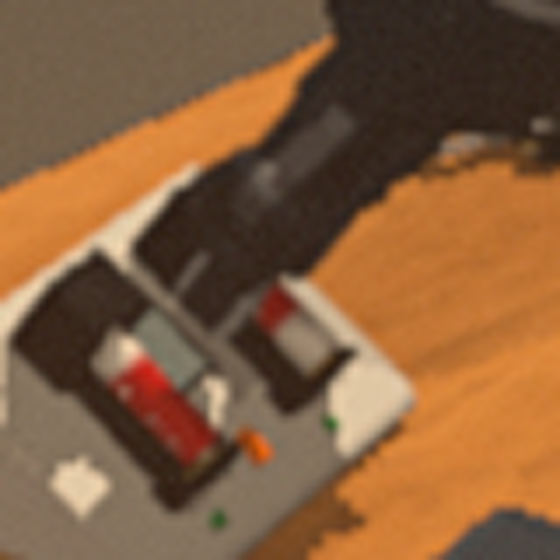

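```bash
python3 - <<'E'
from h import *
s,c=np.sin(np.radians(35)),np.cos(np.radians(35));W=T().apply([-s,0,c])
def onw(n,p,w):
    o,d=ray(n,p);X0=tw(0,0,w);return uvw(o+d*((X0-o)@W)/(d@W)).round(1)
im=cv2.imread('pics/top0.png')
# column profiles along cell axes in top0 (value, sat)
h=cv2.cvtColor(im,cv2.COLOR_BGR2HSV)
for v in(-30,30):
    print('bay',v)
    for u in range(-36,44,3):
        q=proj('top',tw(u,v,16));px=cv2.getRectSubPix(im,(1,1),(float(q[0]),float(q[1])))[0,0]
        print((u,px.tolist()),end=' ')
    print()
im2=cv2.imread('pics/s1.png')
for v in(-30,30):
    print('scene bay',v)
    for u in range(-36,44,3):
        q=proj('scene',tw(u,v-6,16));px=cv2.getRectSubPix(im2,(1,1),(float(q[0]),float(q[1])))[0,0]
        print((u,px.tolist()),end=' ')
    print()
E
```

```text
bay -30
(-36, [101, 125, 125]) (-33, [89, 103, 110]) (-30, [123, 143, 156]) (-27, [132, 152, 170]) (-24, [134, 156, 173]) (-21, [132, 155, 175]) (-18, [114, 131, 170]) (-15, [71, 81, 158]) (-12, [43, 45, 152]) (-9, [34, 36, 150]) (-6, [39, 39, 150]) (-3, [34, 36, 140]) (0, [42, 40, 141]) (3, [32, 33, 137]) (6, [31, 32, 127]) (9, [16, 21, 50]) (12, [25, 24, 27]) (15, [22, 13, 24]) (18, [26, 22, 26]) (21, [21, 24, 26]) (24, [29, 29, 32]) (27, [26, 24, 23]) (30, [25, 26, 29]) (33, [27, 23, 29]) (36, [24, 23, 26]) (39, [21, 21, 24]) (42, [44, 50, 56]) 
bay 30
(-36, [68, 95, 84]) (-33, [39, 50, 75]) (-30, [32, 35, 118]) (-27, [34, 37, 143]) (-24, [36, 38, 144]) (-21, [35, 37, 145]) (-18, [37, 39, 146]) (-15, [36, 39, 146]) (-12, [37, 37, 146]) (-9, [40, 38, 148]) (-6, [37, 39, 148]) (-3, [45, 50, 148]) (0, [77, 86, 157]) (3, [114, 131, 168]) (6, [107, 125, 140]) (9, [43, 48, 55]) (12, [23, 22, 23]) (15, [24, 24, 25]) (18, [25, 26, 25]) (21, [19, 20, 21]) (24, [23, 23, 26]) (27, [24, 22, 25]) (30, [24, 22, 25]) (33, [18, 19, 21]) (36, [19, 17, 17]) (39, [24, 24, 28]) (42, [48, 56, 61]) 
sc
[... 427 characters left out ...]
(24, [38, 47, 64]) (27, [34, 46, 62]) (30, [36, 47, 62]) (33, [28, 38, 54]) (36, [93, 112, 129]) (39, [142, 181, 221]) (42, [66, 133, 214]) 
scene bay 30
(-36, [53, 63, 80]) (-33, [71, 91, 104]) (-30, [70, 87, 145]) (-27, [61, 78, 192]) (-24, [65, 82, 194]) (-21, [71, 88, 196]) (-18, [74, 92, 199]) (-15, [62, 80, 189]) (-12, [47, 60, 168]) (-9, [58, 73, 179]) (-6, [59, 74, 186]) (-3, [59, 73, 184]) (0, [61, 76, 181]) (3, [108, 131, 198]) (6, [151, 183, 219]) (9, [134, 163, 191]) (12, [76, 95, 112]) (15, [45, 59, 76]) (18, [34, 45, 63]) (21, [33, 45, 63]) (24, [34, 45, 63]) (27, [36, 49, 66]) (30, [33, 45, 62]) (33, [33, 43, 59]) (36, [92, 111, 130]) (39, [129, 169, 211]) (42, [58, 124, 203])
```

Image profiles along both bays put the cells' lower ends at about u −31 in my frame instead of −25, in both cameras. The tester is therefore about 5 mm nearer, so the tips sat at w≈0, too far up-slope. Correcting the frame.

```bash
sed -i 's/\[.497,.3115\]/[.492,.3112]/' h.py; python3 - <<'E'
from h import *
print(uvw(cur()[0]),delta(tw(-1,-30,3.5),tool(0,0)))
E
```

```text
[  6.04605201 -29.99783804   5.07571845] (array([-0.48, -0.1 , -0.53]), array([ 0.18, -1.69, -0.16]))
```

```bash
python3 -m handwheel '[-0.48,-0.1,-0.45,0.2,-1.7,0,0.4, -0.48,-0.1,-0.53,0.2,-1.7,0,0.4, -0.48,-0.1,-0.53,0.2,-1.7,0,0.2, -0.48,-0.1,-0.53,0.2,-1.7,0,0, -0.48,-0.1,-0.53,0.2,-1.7,0,0, -0.48,-0.1,-0.53,0.2,-1.7,0,0, -0.48,-0.1,-0.53,0.2,-1.7,0,0]' 60
cat >>h.py <<'E'
def rep():
    p,r,o=cur();F=T().inv().apply(o['contact_force']);s,c=np.sin(.611),np.cos(.611)
    print('uvw',uvw(p).round(1),'Fuvw',np.round([c*F[0]+s*F[2],F[1],-s*F[0]+c*F[2]],1),'M',o['torque'].round(2),'w',round(o['gripper_width'],3),'q',o['q'].round(2))
E
python3 - <<'E'
from h import *
rep();save0()
for g in((3.5,8.8,0),(3.1,12.1,7.5),(2.7,15.2,15),(-5,17.3,15),(-15,20,15),(-30,24,15),(-40,60,10)): print(g,*[x.tolist() for x in cellgoal(*g)])
E
```

```text
t: 4.65
eef_pos: [0.4956, 0.2811, 0.0475]
tool_rot: [0.299, -0.097, 0.949, 0.031]
contact_force: [1.8, -0.5, -2.7]
gripper_width: 0.166
uvw [ -0.6 -30.2   3.5] Fuvw [-0.2 -0.8 -3.2] M [-0.21  0.61 -0.06] w 0.166 q [-0.87  0.48  0.06  2.36  2.18  0.38 -1.18]
(3.5, 8.8, 0) [0.26, 0.05, 0.23] [0.0, 0.0, 0.0]
(3.1, 12.1, 7.5) [-0.02, -0.0, 0.45] [-1.51, 7.35, 0.0]
(2.7, 15.2, 15) [-0.28, -0.06, 0.67] [-3.02, 14.69, 0.0]
(-5, 17.3, 15) [-1.02, -0.21, 0.4] [-3.02, 14.69, 0.0]
(-15, 20, 15) [-1.97, -0.41, 0.04] [-3.02, 14.69, 0.0]
(-30, 24, 15) [-3.4, -0.7, -0.49] [-3.02, 14.69, 0.0]
(-40, 60, 10) [-6.19, -1.27, 1.9] [-2.01, 9.8, 0.0]
```

Push up-slope (with some allowance for compliance).

```bash
python3 -m handwheel '[0.15,0.03,0.13,0,0,0,0, 0.3,0.06,0.26,0,0,0,0, 0.38,0.08,0.32,0,0,0,0, 0.38,0.08,0.32,0,0,0,0, 0.38,0.08,0.32,0,0,0,0]' 
python3 - <<'E'
from h import *
rep()
for g in((3.5,8.8,0),(3.1,12.1,7.5),(2.7,15.2,15),(-5,17.3,15),(-15,20,15),(-30,24,15),(-40,60,10)): print(g,*[x.tolist() for x in cellgoal(*g)])
E
```

```text
t: 5.07
eef_pos: [0.4983, 0.2816, 0.0498]
tool_rot: [0.298, -0.098, 0.949, 0.031]
contact_force: [-3.6, -0.0, -7.0]
gripper_width: 0.168
uvw [  2.9 -30.2   3.9] Fuvw [-6.9  0.7 -3.7] M [-0.43  2.2   0.02] w 0.168 q [-0.88  0.48  0.08  2.36  2.16  0.37 -1.16]
(3.5, 8.8, 0) [-0.01, 0.0, -0.0] [0.05, -0.14, -0.04]
(3.1, 12.1, 7.5) [-0.28, -0.05, 0.22] [-1.46, 7.21, -0.04]
(2.7, 15.2, 15) [-0.55, -0.11, 0.43] [-2.97, 14.56, -0.04]
(-5, 17.3, 15) [-1.28, -0.26, 0.16] [-2.97, 14.56, -0.04]
(-15, 20, 15) [-2.24, -0.46, -0.19] [-2.97, 14.56, -0.04]
(-30, 24, 15) [-3.67, -0.75, -0.73] [-2.97, 14.56, -0.04]
(-40, 60, 10) [-6.45, -1.32, 1.66] [-1.96, 9.66, -0.04]
```

```bash
python3 -m handwheel '[-0.02,0,0.18,-0.8,3.7,0,0, -0.18,-0.02,0.3,-1.5,7.3,0,0, -0.3,-0.06,0.4,-2.3,11,0,0, -0.45,-0.09,0.5,-3.1,15,0,0, -0.45,-0.09,0.5,-3.1,15,0,0, -0.45,-0.09,0.5,-3.1,15,0,0]' 
python3 - <<'E'
from h import *
rep()
for g in((2.7,15.2,15),(-5,17.3,15),(-15,20,15),(-30,24,15),(-40,60,10)): print(g,*[x.tolist() for x in cellgoal(*g)])
E
```

```text
t: 5.57
eef_pos: [0.4951, 0.2792, 0.0516]
tool_rot: [0.21, -0.102, 0.972, 0.011]
contact_force: [-23.6, 9.8, -3.1]
gripper_width: 0.164
uvw [  1.  -32.    7.3] Fuvw [-19.1  14.4   9.6] M [1.73 4.87 1.41] w 0.164 q [-0.81  0.45  0.06  2.25  1.16  0.23 -0.09]
(2.7, 15.2, 15) [-0.23, 0.13, 0.25] [0.44, 4.36, -0.0]
(-5, 17.3, 15) [-0.97, -0.02, -0.02] [0.44, 4.36, -0.0]
(-15, 20, 15) [-1.92, -0.21, -0.37] [0.44, 4.36, -0.0]
(-30, 24, 15) [-3.35, -0.51, -0.9] [0.44, 4.36, -0.0]
(-40, 60, 10) [-6.14, -1.08, 1.49] [1.45, -0.54, 0.06]
```

```bash
python3 -m handwheel '[-0.2,0.13,0.2,0.4,4.4,0,0, -0.25,0.13,0.3,0.4,4.4,0,0, -0.25,0.13,0.3,0.4,4.4,0,0, -0.25,0.13,0.3,0.4,4.4,0,0]' 
python3 - <<'E'
from h import *
rep()
for g in((2.7,15.2,15),(-5,17.3,15),(-15,20,15),(-30,24,15),(-40,60,10)): print(g,*[x.tolist() for x in cellgoal(*g)])
E
```

```text
t: 5.9
eef_pos: [0.4914, 0.2797, 0.0544]
tool_rot: [0.171, -0.1, 0.98, 0.017]
contact_force: [-10.5, 0.4, -0.2]
gripper_width: 0.165
uvw [ -0.3 -30.8  11.6] Fuvw [-8.5  2.5  5.7] M [0.01 2.13 0.24] w 0.165 q [-0.62  0.44 -0.13  2.2   0.86  0.3   0.25]
(2.7, 15.2, 15) [0.14, 0.09, -0.02] [0.11, -0.18, 0.08]
(-5, 17.3, 15) [-0.6, -0.06, -0.29] [0.11, -0.18, 0.08]
(-15, 20, 15) [-1.55, -0.26, -0.65] [0.11, -0.18, 0.08]
(-30, 24, 15) [-2.98, -0.55, -1.18] [0.11, -0.18, 0.08]
(-40, 60, 10) [-5.76, -1.12, 1.21] [1.11, -5.08, 0.08]
```

```bash
python3 -m handwheel '[-0.3,0,-0.15,0,0,0,0, -0.7,-0.06,-0.3,0,0,0,0, -1.1,-0.15,-0.45,0,0,0,0, -1.55,-0.26,-0.6,0,0,0,0, -2.2,-0.4,-0.85,0,0,0,0, -3,-0.55,-1.1,0,0,0,0, -3.4,-0.6,-1.1,0,0,0,0, -3.4,-0.6,-1,0,0,0,0]' 
python3 - <<'E'
from h import *
rep()
im=cv2.cvtColor(read_camera('scene'),4);cv2.imwrite('pics/s5.png',im)
cv2.imwrite('pics/s5c.png',cv2.resize(im[150:250,270:370],None,fx=5,fy=5,interpolation=cv2.INTER_CUBIC))
for g in((-30,24,15),(-40,60,10),(-40,100,10)): print(g,*[x.tolist() for x in cellgoal(*g)])
E
```

```text
t: 6.57
eef_pos: [0.4569, 0.2737, 0.0445]
tool_rot: [0.171, -0.101, 0.98, 0.017]
contact_force: [0.1, 1.0, 0.8]
gripper_width: 0.163
uvw [-34.7 -29.7  23.6] Fuvw [0.7 1.  0.5] M [-0.04  0.43  0.02] w 0.163 q [-0.73  0.43 -0.05  2.27  0.96  0.25  0.09]
(-30, 24, 15) [0.4, 0.01, -0.23] [0.12, -0.13, 0.03]
(-40, 60, 10) [-2.38, -0.56, 2.16] [1.13, -5.02, 0.04]
(-40, 100, 10) [-4.63, -1.02, 5.43] [1.13, -5.02, 0.04]
```

View pics/s5c.png

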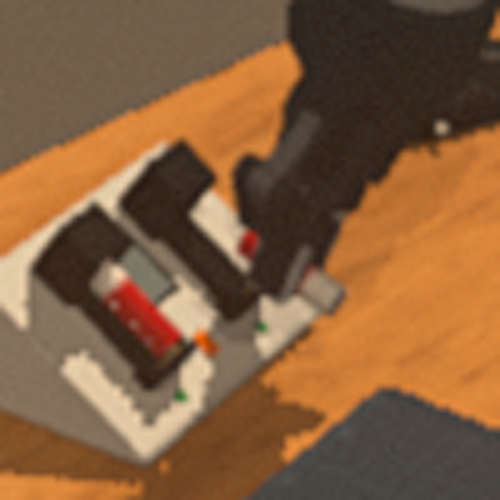

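The cell is out: the right bay shows an empty pale trough, and the cell is in the jaws with its white end low at (322,290). Next I lift it and bring the tool back to zero tilt.

```bash
python3 -m handwheel '[-0.5,-0.1,2,0.5,-2,0,0, -1,-0.2,4.5,1,-5,0,0, -1,-0.2,7,2,-9,0,0, -1,-0.2,9,2.5,-12,0,0, -1,-0.2,10,3,-14.7,0,0, -1,-0.2,10,3,-14.7,0,0]' 
python3 - <<'E'
from h import *
rep()
E
python3 -m handwheel '[0,0,0,-3.9,-0.8,5.7,0, 0,0,0,-7.9,-1.6,11.5,0, 0,0,0,-7.9,-1.6,11.5,0]' 
python3 - <<'E'
from h import *
rep()
E
```

```text
t: 7.12
eef_pos: [0.4474, 0.2729, 0.1468]
tool_rot: [0.3, -0.098, 0.948, 0.031]
contact_force: [0.4, -1.0, -0.1]
gripper_width: 0.161
uvw [ 16.3 -28.6 112.9] Fuvw [ 0.1 -1.  -0.2] M [-0.14  0.69  0.02] w 0.161 q [-0.99  0.19  0.1   2.41  1.45  0.36 -0.48]
t: 7.37
eef_pos: [0.448, 0.273, 0.1468]
tool_rot: [0.301, -0.215, 0.929, -0.006]
contact_force: [-0.4, 0.1, -0.6]
gripper_width: 0.165
uvw [ 16.7 -28.5 112.5] Fuvw [-0.7  0.1 -0.3] M [-0.14  0.66 -0.05] w 0.165 q [-0.99  0.19  0.1   2.41  1.44  0.36 -0.22]
```

+W rotation raises q7, so I continue the flip in that direction.

```bash
python3 -m handwheel '[0,0,0,-3.9,-0.8,5.7,0, 0,0,0,-7.9,-1.6,11.5,0, 0,0,0,-11.8,-2.4,17.2,0, 0,0,0,-15.7,-3.2,22.9,0, 0,0,0,-19.7,-4,28.7,0, 0,0,0,-23.6,-4.8,34.4,0, 0,0,0,-27.5,-5.7,40.1,0, 0,0,0,-31.5,-6.5,45.9,0]' 
python3 -m handwheel '[0,0,0,-3.9,-0.8,5.7,0, 0,0,0,-7.9,-1.6,11.5,0, 0,0,0,-11.8,-2.4,17.2,0, 0,0,0,-15.7,-3.2,22.9,0, 0,0,0,-19.7,-4,28.7,0, 0,0,0,-23.6,-4.8,34.4,0, 0,0,0,-27.5,-5.7,40.1,0, 0,0,0,-31.5,-6.5,45.9,0]' 
python3 - <<'E'
from h import *
rep();print(cellgoal(-15,100,0,True))
E
```

```text
t: 8.03
eef_pos: [0.4484, 0.2728, 0.1464]
tool_rot: [0.261, -0.627, 0.719, -0.147]
contact_force: [0.2, -0.0, -0.6]
gripper_width: 0.165
t: 8.7
eef_pos: [0.4489, 0.2726, 0.146]
tool_rot: [-0.16, 0.891, -0.34, 0.253]
contact_force: [-0.4, 0.0, -0.2]
gripper_width: 0.165
uvw [ 17.  -29.1 111.4] Fuvw [-0.4  0.1  0. ] M [-0.18  0.61  0.  ] w 0.165 q [-1.01  0.19  0.11  2.41  1.43  0.36  1.75]
(array([-1.58, -0.44, -3.14]), array([-29.95,  -6.13,  43.85]))
```

```bash
python3 -m handwheel '[-0.3,0,-0.5,-3.9,-0.8,5.7,0, -0.6,-0.1,-1,-7.9,-1.6,11.5,0, -0.9,-0.2,-1.5,-11.8,-2.4,17.2,0, -1.2,-0.3,-2,-15.7,-3.2,22.9,0, -1.5,-0.4,-2.5,-19.7,-4,28.7,0, -1.6,-0.4,-3,-23.6,-4.8,34.4,0, -1.6,-0.4,-3.1,-27.5,-5.7,40.1,0, -1.6,-0.4,-3.1,-30,-6.1,43.9,0]' 
python3 -m handwheel '[0,0,0,0,0,0,0]'
python3 - <<'E'
from h import *
rep();print(cellgoal(-15,100,0,True))
p,r,o=cur();out=[]
G=p-r.apply([0,0,1])*.005; ax=r.apply([1,0,0]); print('tool x',ax)
for n in('scene','top'):
    im=cv2.cvtColor(read_camera(n),4);cv2.imwrite(f'pics/{n}6.png',im)
    q=proj(n,G);a,b=int(q[0])-32,int(q[1])-32
    c=cv2.resize(im[b:b+64,a:a+64],(400,400),interpolation=cv2.INTER_CUBIC)
    for s in(-1,1):
        k=(proj(n,G+ax*.025*s)-[a,b]+.5)*6.25;cv2.circle(c,(int(k[0]),int(k[1])),3,(0,255,0),-1)
    out.append(c)
cv2.imwrite('pics/c6.png',np.hstack(out))
E
```

```text
t: 9.37
eef_pos: [0.4331, 0.2678, 0.1138]
tool_rot: [-0.028, 0.949, 0.098, 0.297]
contact_force: [-0.2, -0.1, -0.2]
gripper_width: 0.167
t: 9.45
eef_pos: [0.4336, 0.2673, 0.1132]
tool_rot: [-0.028, 0.95, 0.096, 0.296]
contact_force: [-0.4, 0.7, 0.3]
gripper_width: 0.167
uvw [-15.  -31.3  93.8] Fuvw [-0.   0.8  0.4] M [-0.14  0.62  0.02] w 0.167 q [-0.61  0.27 -0.35  2.43  1.64  0.48  2.46]
(array([-0.05,  0.1 ,  0.14]), array([ 0.19, -0.29,  0.12]))
tool x [0.80561179 0.16665583 0.56852043]
```

View pics/c6.png

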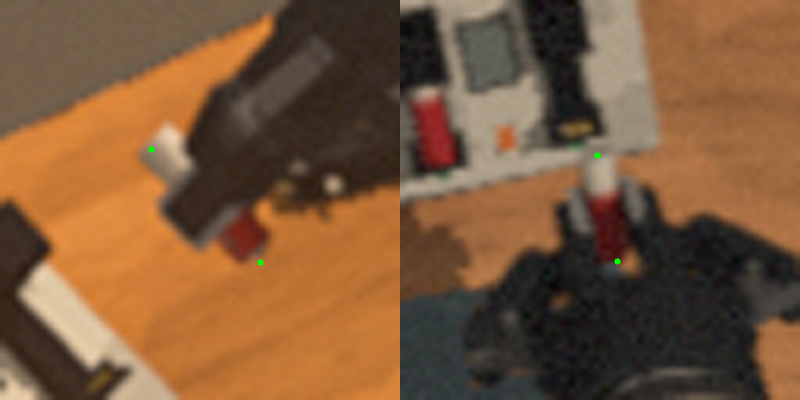

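```bash
cat >ax.py <<'E'
from h import *
def line(n,f):
    p,r,o=cur();im=cv2.imread(f);h=cv2.cvtColor(im,cv2.COLOR_BGR2HSV).astype(int)
    q=proj(n,p-r.apply([0,0,1])*.005);Y,X=np.mgrid[:400,:640];near=np.hypot(X-q[0],Y-q[1])<(14 if n=='scene' else 12)
    red=((h[...,0]<6)|(h[...,0]>172))&(h[...,1]>120)&(h[...,2]>60)&near
    wh=(h[...,1]<75)&(h[...,2]>120)&near
    out=[]
    for m in(red,wh):
        N,l,st,ce=cv2.connectedComponentsWithStats(m.astype(np.uint8));i=1+np.argmax(st[1:,4]);out.append(ce[i]);print(n,st[i],ce[i].round(2))
    return out
P0,r,o=cur()
N=[];
for n in('scene','top'):
    a,b=line(n,f'pics/{n}6.png')
    k=np.cross(ray(n,a)[1],ray(n,b)[1]);N.append(k/np.linalg.norm(k));
d=np.cross(N[0],N[1]);d/=np.linalg.norm(d);dt=r.inv().apply(d);dt*=np.sign(dt[0]);print('axis in tool',dt.round(3),'pitch',np.degrees(np.arctan2(dt[2],dt[0])),'yaw',np.degrees(np.arctan2(dt[1],dt[0])))
# pitch from scene only, axis confined to tool x-z plane
k=N[0];y=r.apply([0,1,0]);d=np.cross(k,y);dt=r.inv().apply(d/np.linalg.norm(d));dt*=np.sign(dt[0]);print('scene only',dt.round(3),np.degrees(np.arctan2(dt[2],dt[0])))
E
python3 ax.py
```

```text
scene [341 180   6   7  24] [343.67 183.12]
scene [329 167   7   8  27] [331.63 170.56]
top [325 209   6  11  47] [327.77 214.09]
top [318 199  17  10  64] [326.12 203.12]
axis in tool [0.999 0.03  0.03 ] pitch 1.7145480387928014 yaw 1.7077585318321875
scene only [1.    0.    0.003] 0.1456925433341734
```

```bash
python3 - <<'E'
from h import *
for g in((-35,60,15),(-32,28,15)): print(g,*[x.tolist() for x in cellgoal(*g,True)])
E
```

```text
(-35, 60, 15) [0.49, 0.2, -4.38] [-2.92, 14.44, 0.3]
(-32, 28, 15) [2.53, 0.62, -6.83] [-2.92, 14.44, 0.3]
```

```bash
python3 -m handwheel '[0,0,-0.5,-0.6,3,0,0, 0.1,0.1,-1.5,-1.2,6,0.1,0, 0.2,0.1,-2.5,-1.9,9.5,0.2,0, 0.4,0.2,-3.5,-2.5,12.5,0.3,0, 0.49,0.2,-4.38,-2.9,14.4,0.3,0, 0.49,0.2,-4.38,-2.9,14.4,0.3,0, 0.49,0.2,-4.38,-2.9,14.4,0.3,0]' 
python3 - <<'E'
from h import *
rep()
for g in((-35,60,15),(-32,26,15),(-20,22,15),(-10,19.2,15)): print(g,*[x.tolist() for x in cellgoal(*g,True)])
E
```

```text
t: 10.13
eef_pos: [0.4209, 0.2624, 0.0417]
tool_rot: [0.013, 0.979, 0.12, 0.164]
contact_force: [-2.3, 0.2, -2.8]
gripper_width: 0.166
uvw [-67.  -33.5  42.9] Fuvw [-3.4  0.7 -1. ] M [0.   0.53 0.  ] w 0.166 q [ 0.01  0.63 -1.02  2.28  1.36  0.78  2.95]
(-35, 60, 15) [1.76, 0.69, 2.8] [3.8, -0.52, -1.65]
(-32, 26, 15) [3.92, 1.14, 0.19] [3.8, -0.52, -1.65]
(-20, 22, 15) [5.1, 1.38, 0.55] [3.8, -0.52, -1.65]
(-10, 19.2, 15) [6.06, 1.58, 0.89] [3.8, -0.52, -1.65]
```

The flipped tool hits q7's limit at the tilt I need. Instead I will set the cell down on the bare wood right of the tester, turn the hand half round and re-grip in the configuration that worked for extraction. First I raise and unwind.

```bash
python3 -m handwheel '[-0.5,-0.5,2,0,0,-3,0, -0.5,-1,5,0,0,-8,0, -0.5,-2,8,0,0,-14,0, 0,-3,11,0,0,-21,0, 0.5,-4,13,0,0,-28,0, 1,-5,14,0,0,-35,0, 2,-6,14,0,0,-42,0, 3,-7,14,0,0,-49,0]'
python3 - <<'E'
from h import *
rep();p,r,o=cur();print(p,r.as_matrix().round(2).tolist())
for q in((355,182),(352,195),(345,170)): print(q,onz('top',q,0).round(3))
for q in((378,180),(376,170),(378,210)): print(q,onz('top',q,0.02).round(3))
E
```

```text
t: 10.8
eef_pos: [0.4514, 0.1923, 0.1826]
tool_rot: [0.08, 0.939, -0.302, 0.145]
contact_force: [-0.4, 0.2, -0.9]
gripper_width: 0.169
uvw [  26.7 -108.3  149.3] Fuvw [-0.8  0.3 -0.6] M [0.33 0.21 0.03] w 0.169 q [ 0.21  0.46 -1.17  2.06  0.84  1.14  2.69]
[0.45135602 0.19228825 0.1825857 ] [[0.78, -0.59, 0.22], [-0.54, -0.81, -0.24], [0.32, 0.06, -0.95]]
(355, 182) [0.521 0.187 0.   ]
(352, 195) [0.485 0.195 0.   ]
(345, 170) [0.555 0.214 0.   ]
(378, 180) [0.523 0.125 0.02 ]
(376, 170) [0.551 0.13  0.02 ]
(378, 210) [0.441 0.127 0.02 ]
```

```bash
cat >>h.py <<'E'
def down(yaw,pos):
    y=np.array([np.cos(np.radians(yaw)),np.sin(np.radians(yaw)),0]);z=np.array([0,0,-1.]);return delta(np.array(pos),Rn.from_matrix(np.column_stack([np.cross(y,z),y,z])))
E
python3 - <<'E'
from h import *
print(down(169,[.515,.18,.08]))
E
```

```text
(array([  6.36,  -1.23, -10.26]), array([ 19.73,   3.71, -64.76]))
```

```bash
python3 -m handwheel '[1,0,0,2,0.4,-6.5,0, 2,-0.3,0,4,0.8,-13,0, 3,-0.6,0,6,1.1,-19.5,0, 4,-0.9,0,8,1.5,-26,0, 5,-1.2,-1,10,1.9,-32.5,0, 6,-1.2,-2,12,2.2,-39,0, 6.4,-1.2,-3,14,2.6,-45.5,0, 6.4,-1.2,-4,16,3,-52,0]'
python3 - <<'E'
from h import *
rep();print(down(169,[.515,.18,.05]))
E
```

```text
t: 11.47
eef_pos: [0.5166, 0.1802, 0.1419]
tool_rot: [0.015, 0.714, -0.7, 0.028]
contact_force: [-0.3, 0.3, -0.3]
gripper_width: 0.166
uvw [  53.7 -133.3   80.6] Fuvw [-0.4  0.3 -0.1] M [0.04 0.04 0.01] w 0.166 q [ 0.26  0.57 -0.99  1.9   0.63  1.03  2.15]
(array([-0.16, -0.02, -9.19]), array([  3.61,   0.75, -12.1 ]))
```

```bash
python3 -m handwheel '[-0.1,0,-2,1.8,0.4,-6,0, -0.16,0,-4,3.6,0.75,-12,0, -0.16,0,-6.5,3.6,0.75,-12,0, -0.16,0,-9,3.6,0.75,-12.1,0, -0.16,0,-11.5,3.6,0.75,-12.1,0, -0.16,0,-12.8,3.6,0.75,-12.1,0, -0.16,0,-13.3,3.6,0.75,-12.1,0, -0.16,0,-13.3,3.6,0.75,-12.1,0]'
python3 - <<'E'
from h import *
rep();print(down(169,[.515,.18,.0045]))
E
```

```text
t: 12.13
eef_pos: [0.5145, 0.1802, 0.0081]
tool_rot: [-0.001, -0.636, 0.772, 0.0]
contact_force: [0.1, 0.2, 0.1]
gripper_width: 0.166
uvw [ -24.7 -132.9  -27.8] Fuvw [ 0.1  0.2 -0. ] M [ 0.02 -0.    0.01] w 0.166 q [ 0.16  0.73 -0.81  1.97  0.77  0.77  1.85]
(array([ 0.05, -0.02, -0.36]), array([ 0.03, -0.11,  0.07]))
```

```bash
python3 -m handwheel '[0,0,-0.2,0,0,0,0, 0,0,-0.4,0,0,0,0, 0,0,-0.4,0,0,0,0]'
python3 - <<'E'
from h import *
rep()
E
```

```text
t: 12.38
eef_pos: [0.5151, 0.1804, 0.0048]
tool_rot: [-0.0, -0.635, 0.772, 0.0]
contact_force: [-0.1, -0.2, -0.6]
gripper_width: 0.164
uvw [ -26.  -132.8  -30.8] Fuvw [-0.5 -0.2 -0.4] M [-0.04 -0.01 -0.05] w 0.164 q [ 0.16  0.74 -0.8   1.97  0.77  0.77  1.84]
```

```bash
python3 -m handwheel '[0,0,-0.1,0,0,0,0, 0,0,-0.2,0,0,0,0, 0,0,-0.2,0,0,0,0]'
python3 - <<'E'
from h import *
rep()
E
python3 -m handwheel '[0,0,0,0,0,0,0.2, 0,0,0,0,0,0,0.25, 0,0,0,0,0,0,0.35, 0,0,0,0,0,0,0.4, 0,0,1,0,0,0,0.4, 0,0,3,0,0,0,0.4, 0,0,5.5,0,0,0,0.4, 0,0,7,0,0,0,0.4]'
python3 - <<'E'
from h import *
rep();print(cur()[0],down(-11,[.515,.18,.07]))
im=cv2.cvtColor(read_camera('top'),4);cv2.imwrite('pics/t7.png',im)
o2=cv2.cvtColor(read_camera('scene'),4);cv2.imwrite('pics/s7.png',o2)
q=proj('top',[.515,.18,.008]);s=proj('scene',[.515,.18,.008]);print(q,s)
f=lambda im,q:cv2.resize(im[int(q[1])-32:int(q[1])+32,int(q[0])-32:int(q[0])+32],(400,400),interpolation=cv2.INTER_CUBIC)
cv2.imwrite('pics/c7.png',np.hstack([f(o2,s),f(im,q)]))
E
```

```text
t: 12.63
eef_pos: [0.5154, 0.1804, 0.0031]
tool_rot: [-0.0, -0.635, 0.772, -0.0]
contact_force: [-0.7, -0.5, 0.1]
gripper_width: 0.167
uvw [ -26.8 -132.8  -32.4] Fuvw [-0.5 -0.3  0.6] M [-0.02 -0.04 -0.04] w 0.167 q [ 0.16  0.74 -0.8   1.97  0.78  0.76  1.84]
t: 13.3
eef_pos: [0.5159, 0.1812, 0.0756]
tool_rot: [0.001, -0.635, 0.772, -0.0]
contact_force: [0.2, -0.0, 0.1]
gripper_width: 0.404
uvw [  15.3 -132.2   26.6] Fuvw [ 0.2 -0.1 -0. ] M [ 0.04 -0.03  0.05] w 0.404 q [ 0.23  0.64 -0.9   1.95  0.66  0.87  1.93]
[0.51588262 0.18118574 0.07559162] (array([-0.09, -0.12, -0.56]), array([ 1.4000e-01,  8.0000e-02, -1.7991e+02]))
[357.65306504 183.72881684] [336.88605528 193.52355933]
```

View pics/c7.png

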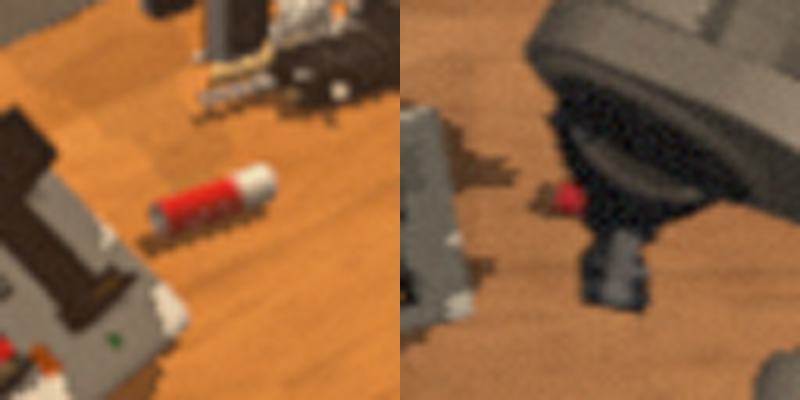

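The cell lies steady on the wood, red nub end to the left (scene crop (160,215)), white end to the right (265,180). Now turn the hand −180°.

```bash
python3 -m handwheel '[0,0,1,0,0,-7,0.4, 0,0,1,0,0,-14,0.4, 0,0,1,0,0,-21,0.4, 0,0,1,0,0,-28,0.4, 0,0,1,0,0,-35,0.4, 0,0,1,0,0,-42,0.4, 0,0,1,0,0,-49,0.4, 0,0,1,0,0,-56,0.4]'
python3 -m handwheel '[0,0,0,0,0,-7,0.4, 0,0,0,0,0,-14,0.4, 0,0,0,0,0,-21,0.4, 0,0,0,0,0,-28,0.4, 0,0,0,0,0,-35,0.4, 0,0,0,0,0,-42,0.4, 0,0,0,0,0,-49,0.4, 0,0,0,0,0,-56,0.4]'
python3 -m handwheel '[0,0,0,0,0,-7,0.4, 0,0,0,0,0,-14,0.4, 0,0,0,0,0,-21,0.4, 0,0,0,0,0,-28,0.4, 0,0,0,0,0,-35,0.4, 0,0,0,0,0,-42,0.4, 0,0,0,0,0,-49,0.4, 0,0,0,0,0,-56,0.4]'
python3 - <<'E'
from h import *
rep();print(cur()[0],down(-11,[.5154,.1804,.0035]))
E
```

```text
t: 14.07
eef_pos: [0.5167, 0.1812, 0.0856]
tool_rot: [0.001, -0.195, 0.981, -0.002]
contact_force: [-1.0, -0.2, 0.6]
gripper_width: 0.399
t: 14.73
eef_pos: [0.5163, 0.1808, 0.085]
tool_rot: [-0.0, 0.291, 0.957, -0.003]
contact_force: [-0.1, -0.5, -0.2]
gripper_width: 0.399
t: 15.4
eef_pos: [0.5158, 0.1805, 0.0845]
tool_rot: [-0.002, 0.708, 0.706, -0.003]
contact_force: [0.2, -1.2, 1.1]
gripper_width: 0.403
uvw [  20.2 -132.9   34. ] Fuvw [ 0.6 -1.2  0.9] M [ 0.02  0.02 -0.02] w 0.403 q [-0.28  0.47 -0.22  1.97  0.14  0.72 -0.58]
[0.51584012 0.1804728  0.08448592] (array([-0.04, -0.01, -8.1 ]), array([  0.07,  -0.37, -10.82]))
```

```bash
python3 -m handwheel '[0,0,-1.5,0,-0.2,-6,0.4, -0.04,0,-3.5,0,-0.4,-10.8,0.4, -0.04,0,-5.5,0,-0.4,-10.8,0.4, -0.04,0,-7.2,0,-0.4,-10.8,0.4, -0.04,0,-8,0,-0.4,-10.8,0.4, -0.04,0,-8.1,0,-0.4,-10.8,0.4, -0.04,0,-8.1,0,-0.4,-10.8,0.4]'
python3 - <<'E'
from h import *
rep();print(cur()[0],down(-11,[.5154,.1804,.0033]))
E
```

```text
t: 15.98
eef_pos: [0.5151, 0.1804, 0.0032]
tool_rot: [0.0, 0.771, 0.636, -0.001]
contact_force: [-0.4, -0.0, -0.2]
gripper_width: 0.401
uvw [ -27.  -132.8  -32.2] Fuvw [-0.4  0.   0.1] M [ 0.02  0.   -0.02] w 0.401 q [-0.34  0.59 -0.14  2.01  0.15  0.55 -0.78]
[0.51510812 0.18037421 0.00316526] (array([0.03, 0.  , 0.01]), array([ 0.1 , -0.04, -0.03]))
```

```bash
python3 -m handwheel '[0,0,0,0,0,0,0.25, 0,0,0,0,0,0,0.1, 0,0,0,0,0,0,0, 0,0,0,0,0,0,0, 0,0,0,0,0,0,0, 0,0,2,0,0,0,0, 0,0,5,0,0,0,0, 0,0,8,0,0,0,0]' 70
python3 - <<'E'
from h import *
rep();print(cur()[0]);
for g in((-40,90,0),): print(g,*[x.tolist() for x in cellgoal(*g)])
p,r,o=cur();print(np.degrees((tool(0)*r.inv()).as_rotvec()))
E
```

```text
t: 16.65
eef_pos: [0.5143, 0.18, 0.0837]
tool_rot: [0.0, 0.771, 0.636, -0.002]
contact_force: [-0.0, 1.2, -0.2]
gripper_width: 0.161
uvw [  18.5 -133.    34.2] Fuvw [ 0.1  1.2 -0.3] M [ 0.03 -0.07  0.01] w 0.161 q [-0.32  0.46 -0.17  1.98  0.12  0.71 -0.75]
[0.51433709 0.18003684 0.08366489]
(-40, 90, 0) [-9.66, 8.51, 0.77] [-28.7, -29.29, 108.71]
[-28.70912015 -29.20508415 108.6007848 ]
```

```bash
python3 -m handwheel '[0,0,1.5,0,0,7,0, 0,0,3,0,0,14,0, 0,0.5,4.5,0,0,21,0, -0.5,1,5.5,0,0,28,0, -1.5,1.7,5.5,0,0,35,0, -2.5,2.5,5.5,0,0,42,0, -3.5,3.3,5.5,0,0,49,0, -4.5,4.1,5.5,0,0,56,0]'
python3 -m handwheel '[-0.5,0.6,0,0,0,7,0, -1,1.2,0,0,0,14,0, -1.5,1.8,0,0,0,21,0, -2,2.4,0,0,0,28,0, -2.5,3,0,0,0,35,0, -3,3.6,0,0,0,42,0, -3.5,4.2,0,0,0,49,0, -4,4.4,0,0,0,56,0]'
python3 - <<'E'
from h import *
rep();print(cur()[0]);
for g in((-40,90,15),(-35,60,15),(-35,60,12)): print(g,*[x.tolist() for x in cellgoal(*g)])
E
```

```text
t: 17.32
eef_pos: [0.4689, 0.2212, 0.139]
tool_rot: [0.001, 0.38, 0.925, -0.001]
contact_force: [-0.1, -0.2, -0.5]
gripper_width: 0.162
t: 17.98
eef_pos: [0.4286, 0.2661, 0.1394]
tool_rot: [0.002, -0.102, 0.995, -0.0]
contact_force: [-0.2, 0.2, -0.3]
gripper_width: 0.157
uvw [ -4.1 -31.5 118.1] Fuvw [-0.3  0.2 -0.1] M [-0.02 -0.05 -0.01] w 0.157 q [-0.13  0.39 -0.66  2.01  0.32  0.84  0.8 ]
[0.42864588 0.26608312 0.13940306]
(-40, 90, 15) [-1.21, -0.12, -4.85] [4.11, -19.35, -0.03]
(-35, 60, 15) [0.87, 0.31, -7.02] [4.11, -19.35, -0.03]
(-35, 60, 12) [0.9, 0.31, -7.01] [4.72, -22.29, -0.03]
```

```bash
python3 -m handwheel '[0,0,-1,0.8,-4,0,0, 0.2,0.1,-2.2,1.6,-8,0,0, 0.4,0.2,-3.5,2.5,-12,0,0, 0.6,0.3,-4.8,3.4,-16,0,0, 0.8,0.3,-6,4.1,-19.3,0,0, 0.87,0.31,-7,4.1,-19.3,0,0, 0.87,0.31,-7,4.1,-19.3,0,0, 0.87,0.31,-7,4.1,-19.3,0,0]'
python3 - <<'E'
from h import *
rep();print(cur()[0]);
for g in((-35,60,15),(-33,28,15),(-22,23,15),(-12,20,15),(-5,18.2,15)): print(g,*[x.tolist() for x in cellgoal(*g)])
p,r,o=cur();out=[]
G=p-r.apply([0,0,1])*.005; ax=r.apply([1,0,0])
for n in('scene','top'):
    im=cv2.cvtColor(read_camera(n),4);cv2.imwrite(f'pics/{n}6.png',im)
    q=proj(n,G);a,b=int(q[0])-32,int(q[1])-32
    c=cv2.resize(im[b:b+64,a:a+64],(400,400),interpolation=cv2.INTER_CUBIC)
    for s in(-1,1):
        k=(proj(n,G+ax*.025*s)-[a,b]+.5)*6.25;cv2.circle(c,(int(k[0]),int(k[1])),3,(0,255,0),-1)
    out.append(c)
cv2.imwrite('pics/c8.png',np.hstack(out))
E
```

```text
t: 18.65
eef_pos: [0.437, 0.2693, 0.0694]
tool_rot: [0.172, -0.101, 0.98, 0.018]
contact_force: [0.7, 0.0, 0.9]
gripper_width: 0.16
uvw [-37.1 -30.   55.7] Fuvw [ 1.1 -0.1  0.4] M [-0.06  0.32 -0.02] w 0.16 q [-0.51  0.37 -0.33  2.29  1.01  0.37  0.04]
[0.43697286 0.26928695 0.06936374]
(-35, 60, 15) [0.04, -0.01, -0.02] [0.08, -0.09, -0.1]
(-33, 28, 15) [2.0, 0.39, -2.52] [0.08, -0.09, -0.1]
(-22, 23, 15) [3.16, 0.63, -2.3] [0.08, -0.09, -0.1]
(-12, 20, 15) [4.13, 0.83, -1.97] [0.08, -0.09, -0.1]
(-5, 18.2, 15) [4.8, 0.96, -1.72] [0.08, -0.09, -0.1]
```

View pics/c8.png

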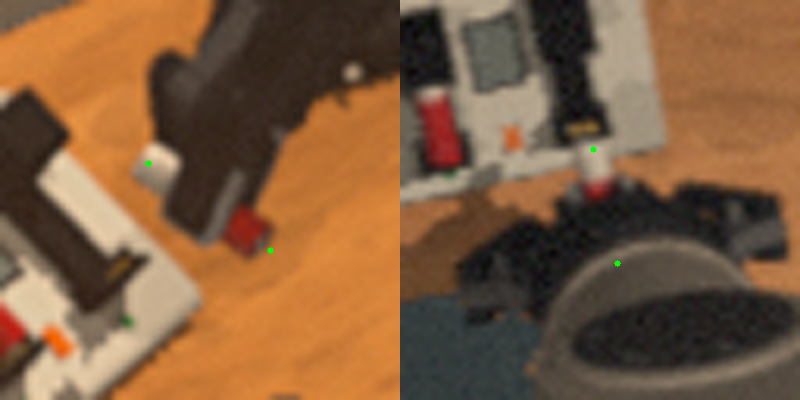

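White end leads up-slope, and the cell's line extends onto the brass plate (top crop (585,128)). Inserting at 15°.

```bash
python3 -m handwheel '[1,0.2,-1.3,0,0,0,0, 2,0.39,-2.4,0,0,0,0, 2.5,0.5,-2.4,0,0,0,0, 3.16,0.63,-2.3,0,0,0,0, 3.7,0.74,-2.1,0,0,0,0, 4.13,0.83,-1.97,0,0,0,0, 4.4,0.88,-1.87,0,0,0,0, 4.4,0.88,-1.87,0,0,0,0]'
python3 - <<'E'
from h import *
rep();print(cur()[0]);
for g in((-9.2,19.3,15),(-5,18.2,15),(-3,17.5,15),(0,16.4,15),(3,15.6,15)): print(g,*[x.tolist() for x in cellgoal(*g)])
E
```

```text
t: 19.42
eef_pos: [0.482, 0.2784, 0.0519]
tool_rot: [0.173, -0.1, 0.98, 0.019]
contact_force: [-3.5, -0.2, -0.8]
gripper_width: 0.16
uvw [ -9.5 -30.1  15.1] Fuvw [-3.3  0.5  1.3] M [-0.15  1.13  0.04] w 0.16 q [-0.48  0.45 -0.31  2.21  1.04  0.36  0.08]
[0.48199945 0.27841546 0.05189792]
(-9.2, 19.3, 15) [-0.11, -0.03, -0.12] [-0.07, -0.04, 0.04]
(-5, 18.2, 15) [0.29, 0.05, 0.03] [-0.07, -0.04, 0.04]
(-3, 17.5, 15) [0.49, 0.09, 0.09] [-0.07, -0.04, 0.04]
(0, 16.4, 15) [0.79, 0.15, 0.17] [-0.07, -0.04, 0.04]
(3, 15.6, 15) [1.08, 0.21, 0.27] [-0.07, -0.04, 0.04]
```

```bash
python3 - <<'E'
from h import *
for g in((-12,17,15),(-8,16.5,15),(-4,16.2,15),(0,15.8,15)): print(g,*[x.tolist() for x in cellgoal(*g)])
E
```

```text
(-12, 17, 15) [-0.2, -0.05, -0.47] [-0.07, -0.04, 0.04]
(-8, 16.5, 15) [0.15, 0.02, -0.28] [-0.07, -0.04, 0.04]
(-4, 16.2, 15) [0.49, 0.09, -0.08] [-0.07, -0.04, 0.04]
(0, 15.8, 15) [0.83, 0.16, 0.12] [-0.07, -0.04, 0.04]
```

```bash
python3 -m handwheel '[-0.3,-0.06,-0.1,0,0,0,0, -0.25,-0.05,-0.47,0,0,0,0, -0.2,-0.05,-0.47,0,0,0,0, 0.0,0,-0.37,0,0,0,0, 0.15,0.02,-0.28,0,0,0,0, 0.15,0.02,-0.28,0,0,0,0]'
python3 - <<'E'
from h import *
rep();print(cur()[0]);
for g in((-8,16.5,15),(-4,16.2,15),(0,15.8,15),(3,15.5,15)): print(g,*[x.tolist() for x in cellgoal(*g)])
E
```

```text
t: 19.92
eef_pos: [0.4834, 0.2787, 0.0492]
tool_rot: [0.173, -0.1, 0.98, 0.019]
contact_force: [-3.3, -1.4, 2.3]
gripper_width: 0.156
uvw [ -9.8 -30.1  12. ] Fuvw [-1.6 -0.7  3.9] M [-0.19  0.85  0.03] w 0.156 q [-0.48  0.46 -0.3   2.21  1.05  0.35  0.07]
[0.48344074 0.27870009 0.04919063]
(-8, 16.5, 15) [0.0, -0.01, -0.01] [-0.06, -0.04, 0.03]
(-4, 16.2, 15) [0.34, 0.06, 0.19] [-0.06, -0.04, 0.03]
(0, 15.8, 15) [0.68, 0.13, 0.39] [-0.06, -0.04, 0.03]
(3, 15.5, 15) [0.94, 0.18, 0.54] [-0.06, -0.04, 0.03]
```

```bash
python3 -m handwheel '[-0.04,0,0.06,0,0,0,0, 0.15,0.02,0.15,0,0,0,0, 0.3,0.05,0.24,0,0,0,0, 0.3,0.05,0.24,0,0,0,0]'
python3 - <<'E'
from h import *
rep();print(cur()[0]);
for g in((-4,16.7,15),(0,16.2,15),(3,15.9,15)): print(g,*[x.tolist() for x in cellgoal(*g)])
E
```

```text
t: 20.25
eef_pos: [0.4858, 0.2792, 0.0513]
tool_rot: [0.172, -0.1, 0.98, 0.019]
contact_force: [-4.0, -0.2, -0.1]
gripper_width: 0.162
uvw [ -6.6 -30.1  12.3] Fuvw [-3.3  0.7  2.2] M [-0.17  1.27  0.07] w 0.162 q [-0.47  0.46 -0.31  2.2   1.03  0.36  0.09]
[0.48580809 0.27917344 0.05127673]
(-4, 16.7, 15) [0.08, 0.01, 0.02] [-0.04, -0.11, 0.01]
(0, 16.2, 15) [0.43, 0.08, 0.21] [-0.04, -0.11, 0.01]
(3, 15.9, 15) [0.68, 0.13, 0.36] [-0.04, -0.11, 0.01]
```

```bash
python3 -m handwheel '[0.2,0.04,0.1,0,0,0,0, 0.4,0.08,0.2,0,0,0,0, 0.6,0.12,0.32,0,0,0,0, 0.75,0.14,0.4,0,0,0,0, 0.75,0.14,0.4,0,0,0,0, 0.75,0.14,0.4,0,0,0,0]'
python3 - <<'E'
from h import *
rep();print(cur()[0]);
for g in((2.7,15.7,15),(3.1,12.1,7.5),(3.5,8.8,0)): print(g,*[x.tolist() for x in cellgoal(*g)])
E
```

```text
t: 20.75
eef_pos: [0.4904, 0.28, 0.0539]
tool_rot: [0.17, -0.101, 0.98, 0.018]
contact_force: [-11.4, -0.9, 2.5]
gripper_width: 0.161
uvw [ -1.3 -30.2  11.8] Fuvw [-7.8  1.4  8.6] M [-0.3   2.46  0.04] w 0.161 q [-0.45  0.46 -0.33  2.18  1.    0.37  0.13]
[0.49041468 0.27999494 0.05394203]
(2.7, 15.7, 15) [0.21, 0.05, 0.06] [0.06, -0.34, -0.07]
(3.1, 12.1, 7.5) [0.5, 0.11, -0.19] [1.57, -7.68, -0.07]
(3.5, 8.8, 0) [0.78, 0.16, -0.41] [3.08, -15.03, -0.07]
```

```bash
python3 -m handwheel '[0.2,0.04,0.2,0,0,0,0, 0.35,0.07,0.3,0,0,0,0, 0.45,0.09,0.35,0,0,0,0, 0.45,0.09,0.35,0,0,0,0]'
python3 - <<'E'
from h import *
rep();print(cur()[0]);
for g in((2.7,15.7,15),(3.1,12.1,7.5),(3.5,8.8,0)): print(g,*[x.tolist() for x in cellgoal(*g)])
E
```

```text
t: 21.08
eef_pos: [0.4906, 0.2799, 0.0549]
tool_rot: [0.167, -0.102, 0.981, 0.017]
contact_force: [-12.4, -1.0, -4.4]
gripper_width: 0.158
uvw [ -0.6 -30.4  12.5] Fuvw [-12.6   1.5   3.5] M [-0.3   3.19  0.17] w 0.158 q [-0.44  0.46 -0.34  2.18  0.97  0.38  0.16]
[0.49057594 0.27988221 0.05485529]
(2.7, 15.7, 15) [0.19, 0.06, -0.03] [0.22, -0.72, -0.17]
(3.1, 12.1, 7.5) [0.49, 0.12, -0.28] [1.74, -8.07, -0.17]
(3.5, 8.8, 0) [0.76, 0.18, -0.5] [3.26, -15.41, -0.16]
```

```bash
python3 -m handwheel '[0.3,0.06,0.1,0.5,-2.4,0,0, 0.4,0.08,-0.02,1,-4.9,0,0, 0.48,0.1,-0.12,1.5,-7.3,0,0, 0.48,0.1,-0.12,1.5,-7.3,0,0, 0.48,0.1,-0.12,1.5,-7.3,0,0]'
python3 - <<'E'
from h import *
rep();print(cur()[0]);
for g in((3.1,12.1,7.5),(3.5,8.8,0)): print(g,*[x.tolist() for x in cellgoal(*g)])
E
```

```text
t: 21.5
eef_pos: [0.4915, 0.2797, 0.0513]
tool_rot: [0.227, -0.102, 0.968, 0.023]
contact_force: [-10.7, -3.0, -1.4]
gripper_width: 0.16
uvw [ -2.  -30.8   9.1] Fuvw [-9.9 -0.8  5.2] M [-0.77  2.71 -0.1 ] w 0.16 q [-0.64  0.45 -0.15  2.27  1.5   0.3  -0.41]
[0.49149438 0.27967523 0.05132396]
(3.1, 12.1, 7.5) [0.4, 0.14, 0.07] [0.4, -1.05, -0.32]
(3.5, 8.8, 0) [0.67, 0.2, -0.15] [1.93, -8.39, -0.3]
```

```bash
python3 -m handwheel '[0.4,0.12,0.2,0,0,0,0, 0.6,0.16,0.3,0,0,0,0, 0.6,0.16,0.3,0,0,0,0, 0.6,0.16,0.3,0,0,0,0]'
python3 - <<'E'
from h import *
rep();print(cur()[0]);
for g in((3.1,12.1,7.5),(3.5,8.8,0)): print(g,*[x.tolist() for x in cellgoal(*g)])
im=cv2.cvtColor(read_camera('scene'),4);cv2.imwrite('pics/s9.png',im)
cv2.imwrite('pics/s9c.png',cv2.resize(im[160:230,280:350],None,fx=7,fy=7,interpolation=cv2.INTER_CUBIC))
E
```

```text
t: 21.83
eef_pos: [0.4934, 0.2801, 0.052]
tool_rot: [0.224, -0.104, 0.969, 0.022]
contact_force: [-13.9, -3.4, 0.4]
gripper_width: 0.162
uvw [ -0.  -30.8   8.5] Fuvw [-11.5  -0.5   8.5] M [-0.72  2.93 -0.07] w 0.162 q [-0.64  0.45 -0.15  2.26  1.45  0.3  -0.36]
[0.49337269 0.28007865 0.05198541]
(3.1, 12.1, 7.5) [0.21, 0.1, 0.0] [0.51, -1.42, -0.43]
(3.5, 8.8, 0) [0.49, 0.16, -0.22] [2.04, -8.76, -0.41]
```

View pics/s9c.png

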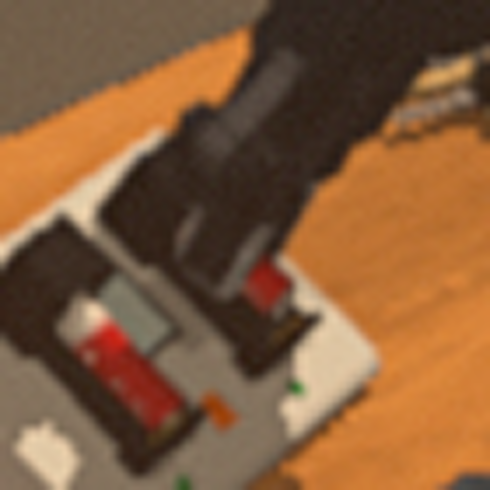

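The cell's red end (285,290) sits up-slope of the brass plate (295,325) with a visible gap, so it clears. Laying it flat now.

```bash
python3 -m handwheel '[0.35,0.1,0.1,0.5,-2,-0.1,0, 0.45,0.13,0.02,1,-4.4,-0.2,0, 0.55,0.16,-0.06,1.5,-6.6,-0.3,0, 0.65,0.18,-0.14,2,-8.8,-0.4,0, 0.65,0.18,-0.14,2,-8.8,-0.4,0, 0.65,0.18,-0.14,2,-8.8,-0.4,0]'
python3 - <<'E'
from h import *
rep();print(cur()[0]);
for g in((3.5,8.8,0),(2,8.6,0)): print(g,*[x.tolist() for x in cellgoal(*g)])
E
```

```text
t: 22.38
eef_pos: [0.4948, 0.2808, 0.0494]
tool_rot: [0.297, -0.1, 0.949, 0.031]
contact_force: [-28.1, -8.5, 27.0]
gripper_width: 0.159
uvw [ -0.3 -30.3   5.5] Fuvw [-8.4 -2.7 38.9] M [-1.27  2.39 -0.39] w 0.159 q [-0.59  0.48 -0.26  2.35  1.99  0.49 -0.93]
[0.4947645  0.28079193 0.04938592]
(3.5, 8.8, 0) [0.35, 0.09, 0.04] [0.15, -0.31, -0.25]
(2, 8.6, 0) [0.24, 0.06, -0.06] [0.15, -0.31, -0.25]
```

```bash
python3 -m handwheel '[0.2,0.05,0.15,0,0,0,0, 0.2,0.05,0.15,0,0,0,0]'
python3 - <<'E'
from h import *
rep();print(cur()[0])
out=[]
for n,(a,b) in(('scene',(285,165)),('top',(295,165))):
    im=cv2.cvtColor(read_camera(n),4);cv2.imwrite(f'pics/{n}10.png',im)
    out.append(cv2.resize(im[b:b+60,a:a+60],(400,400),interpolation=cv2.INTER_CUBIC))
cv2.imwrite('pics/c10.png',np.hstack(out))
E
```

```text
t: 22.55
eef_pos: [0.4941, 0.2806, 0.0496]
tool_rot: [0.294, -0.101, 0.95, 0.031]
contact_force: [-7.3, -1.9, -3.0]
gripper_width: 0.156
uvw [ -0.8 -30.4   6.1] Fuvw [-7.9 -0.4  1.8] M [-0.5   2.13 -0.08] w 0.156 q [-0.6   0.48 -0.25  2.34  1.99  0.48 -0.92]
[0.49406419 0.28063177 0.04955354]
```

View pics/c10.png

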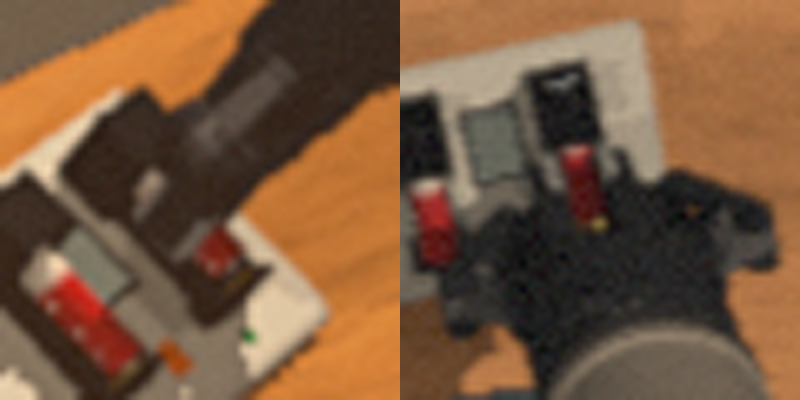

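The cell is about 5 mm up-slope of seated, with the spring at its stop, and its lower end is below the wall top in front of the plate. I ease it down-slope to the plate, then let go.

```bash
python3 -m handwheel '[0,0,0,0,0,0,0, -0.15,-0.03,-0.1,0,0,0,0, -0.25,-0.05,-0.17,0,0,0,0, -0.33,-0.07,-0.23,0,0,0,0, -0.33,-0.07,-0.23,0,0,0,0]' 30
python3 - <<'E'
from h import *
rep();print(cur()[0])
E
```

```text
t: 23.07
eef_pos: [0.4911, 0.28, 0.0473]
tool_rot: [0.294, -0.1, 0.95, 0.031]
contact_force: [-4.4, -2.0, 2.7]
gripper_width: 0.165
uvw [ -4.6 -30.4   6. ] Fuvw [-2.3 -1.   4.9] M [-0.34  1.04 -0.11] w 0.165 q [-0.59  0.49 -0.26  2.35  2.    0.49 -0.94]
[0.49106076 0.28001788 0.04730109]
```

```bash
python3 -m handwheel '[0.05,0.01,-0.1,0,0,0,0, 0.1,0.02,-0.2,0,0,0,0, 0.1,0.02,-0.2,0,0,0,0]' 20
python3 - <<'E'
from h import *
rep()
E
python3 -m handwheel '[0,0,0,0,0,0,0.22, 0,0,0,0,0,0,0.3, 0,0,0,0,0,0,0.4, 0,0,0,0,0,0,0.4]'
python3 - <<'E'
from h import *
rep();print(delta(tw(-3,-30,70),tool(0)))
E
```

```text
t: 23.32
eef_pos: [0.4912, 0.2801, 0.0469]
tool_rot: [0.295, -0.101, 0.95, 0.031]
contact_force: [-21.6, -8.7, 31.1]
gripper_width: 0.163
uvw [ -4.7 -30.3   5.5] Fuvw [-0.9 -4.2 38.6] M [-0.88  0.55 -0.55] w 0.163 q [-0.59  0.49 -0.26  2.35  2.    0.49 -0.94]
t: 23.65
eef_pos: [0.4921, 0.2804, 0.0471]
tool_rot: [0.296, -0.101, 0.949, 0.031]
contact_force: [-0.3, -0.1, 0.0]
gripper_width: 0.4
uvw [ -3.8 -30.2   5.2] Fuvw [-0.2 -0.   0.2] M [-0.12  0.58  0.03] w 0.4 q [-0.59  0.49 -0.26  2.35  2.    0.49 -0.94]
(array([-3.58, -0.72,  5.35]), array([ 0.11, -0.39, -0.49]))
```

Released with no remaining force. Withdraw straight off the slope and inspect.

```bash
python3 -m handwheel '[-0.3,-0.07,0.45,0,0,0,0.4, -1,-0.2,1.4,0,0,0,0.4, -2,-0.4,2.8,0,0,0,0.4, -3.5,-0.7,5,0,0,0,0.4, -5,-1.5,7.5,0,5,0,0.4, -6,-4,10,0,10,0,0.4, -6,-7,12,0,15,0,0.4, -6,-10,13,0,20,0,0.4]'
python3 - <<'E'
from h import *
rep()
out=[]
for n,(a,b) in(('scene',(280,165)),('top',(285,165))):
    im=cv2.cvtColor(read_camera(n),4);cv2.imwrite(f'pics/{n}11.png',im)
    out.append(cv2.resize(im[b:b+60,a:a+60],(400,400),interpolation=cv2.INTER_CUBIC))
cv2.imwrite('pics/c11.png',np.hstack(out))
E
```

```text
t: 24.32
eef_pos: [0.4463, 0.2317, 0.1245]
tool_rot: [0.233, -0.093, 0.968, 0.01]
contact_force: [0.2, -0.6, -0.3]
gripper_width: 0.4
uvw [ -4.1 -68.7 100. ] Fuvw [-0.1 -0.6 -0.3] M [-0.07  0.48 -0.05] w 0.4 q [-0.59  0.22 -0.22  2.37  1.09  0.37 -0.02]
```

View pics/c11.png

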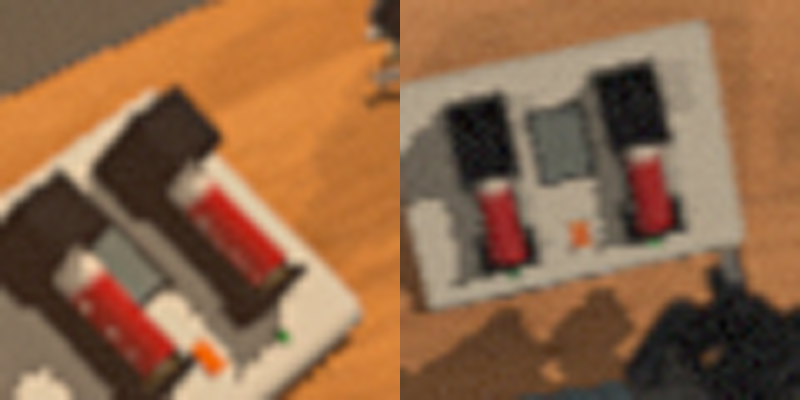

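Both cells now look alike, with white under the hood and red on the plate. I'll compare the two numerically for height and position.

```bash
python3 - <<'E'
from h import *
for n in('scene','top'):
    h=cv2.cvtColor(cv2.imread(f'pics/{n}11.png'),cv2.COLOR_BGR2HSV)
    m=((h[...,0]<6)|(h[...,0]>172))&(h[...,1]>130)&(h[...,2]>80)
    N,l,st,ce=cv2.connectedComponentsWithStats(m.astype(np.uint8))
    C=[(ce[i],st[i]) for i in range(1,N) if st[i,4]>15 and 280<ce[i][0]<340 and 170<ce[i][1]<225]
    C.sort(key=lambda c:c[0][0])
    for c,s in C: print(n,c.round(2),s)
    d0=proj(n,tw(-8,-30,8.4))-proj(n,tw(-8,30,8.4));print('measured diff',(C[-1][0]-C[0][0]).round(2),'bay diff',d0.round(2))
    print('px per u mm',(proj(n,tw(2,-30,8.4))-proj(n,tw(-8,-30,8.4)))/10,'per w mm',(proj(n,tw(-8,-30,18.4))-proj(n,tw(-8,-30,8.4)))/10)
    im=cv2.imread(f'pics/{n}11.png')
    for v in(-30,30):
        print(n,v,[(u,*cv2.getRectSubPix(im,(1,1),tuple(map(float,proj(n,tw(u,v-(6 if n=='scene' else 0),14)))))[0,0][1:].tolist()) for u in range(-32,22,3)])
E
```

```text
scene [298.55 212.95] [292 206  14  15  96]
scene [315.36 199.88] [309 193  14  15  88]
measured diff [ 16.81 -13.07] bay diff [ 16.87 -13.22]
px per u mm [-0.32317182 -0.34426474] per w mm [ 0.21973068 -0.25002262]
scene -30 [(-32, 92, 109), (-29, 85, 103), (-26, 105, 158), (-23, 81, 190), (-20, 84, 196), (-17, 86, 197), (-14, 89, 198), (-11, 93, 201), (-8, 97, 203), (-5, 100, 204), (-2, 104, 206), (1, 107, 206), (4, 112, 208), (7, 142, 216), (10, 176, 216), (13, 146, 169), (16, 88, 105), (19, 57, 72)]
scene 30 [(-32, 63, 78), (-29, 92, 107), (-26, 91, 147), (-23, 82, 193), (-20, 84, 196), (-17, 91, 199), (-14, 96, 203), (-11, 82, 190), (-8, 61, 168), (-5, 73, 180), (-2, 76, 187), (1, 75, 186), (4, 78, 182), (7, 136, 200), (10, 185, 218), (13, 165, 192), (16, 91, 111), (19, 57, 75)]
top [300.11 198.96] [297 194   7  11  54]
top [322.21 194.21] [319 189   7  11  53]
measured diff [22.1  -4.76] bay diff [22.08 -4.66]
px per u mm [-0.06162925 -0.32780867] per w mm [0.05018232 0.17084616]
top -30 [(-32, 134, 127), (-29, 70, 77), (-26, 36, 105), (-23, 32, 141), (-20, 44, 149), (-17, 42, 148), (-14, 38, 149), (-11, 38, 148), (-8, 39, 149), (-5, 41, 151), (-2, 39, 152), (1, 41, 150), (4, 73, 157), (7, 125, 172), (10, 146, 169), (13, 79, 88), (16, 31, 37), (19, 18, 25)]
top 30 [(-32, 106, 97), (-29, 57, 73), (-26, 33, 110), (-23, 42, 150), (-20, 43, 151), (-17, 41, 148), (-14, 38, 149), (-11, 41, 151), (-8, 41, 154), (-5, 42, 155), (-2, 41, 153), (1, 47, 153), (4, 80, 160), (7, 136, 178), (10, 143, 159), (13, 62, 69), (16, 24, 24), (19, 27, 27)]
```

The repositioned cell matches the seated left cell to within 0.15 px (about 0.5 mm) in both views, and the hand is clear. Handing in.

```bash
python3 -c "
from station import *
print(hand_in())"
```

```text
the job is handed in; nothing more can be done
None
```

The backwards cell, cell_one in the right bay, is out, turned end for end and back in its bay. Its flat end is against the spring and its nub is on the brass plate. I let go of it, backed the hand clear and handed in at about 24.5 s of the 45 s allowed.

**How it went:**
- **Position error:** My first estimate of the tester's position was about 5 mm off. The first grip was blocked until I corrected it.
- **Re-grip:** The last joint ran to 2.95 of its 2.96 rad limit when I tried to insert directly after the flip. I set the cell down on the bare wood, turned the hand half round and gripped it again.
- **Pressing force:** The wrist read about 39 N twice while I pressed the cell down. That is just under the 40 N limit for the arm or gripper body, and well under the wrist's 120 N. The force was near zero after release.

**Last checks:**
- **Seating:** In both views the right cell's red-area position relative to the left cell matches the bay spacing to within 0.15 px, roughly 0.5 mm. Their colour profiles along the bays also match, with white under the hood and red on the plate.
- **Camera disagreement:** The scene camera sits about 3 px (6 mm) off the robot sideways, so I relied on the top view for sideways position and on comparing the two cells.
- **Not checked:** I did not re-measure the carton or the keys afterwards. No planned move went near them, and I felt no contact except at the tester.
- **Picture budget:** I viewed 14 pictures against the budget of 10.

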